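# Ready the plate-coating table

## Task

Get the plate-coating table ready: turn its two black levelling knobs until the aluminium board sits level; then lay all the glass plates flat on the board side by side between the two notched posts, centred front to back with their long sides running front to back; and then lay the square steel bar across them in the notches of both posts, centred end to end. Also hang the empty steel basket by its handle on the arm of the hook stand, at any time; the board must still be level at the end and the flasks must not be knocked over.

Things in the scene. Friction and masses are not known exactly. Their poses are not given: they have to be found in the camera images.
- bed (a point): centre of the top face of the tilting aluminium board, 110 mm (x) by 290 mm (y), 43 mm above the bench when level, on a fixed grey frame. Its z axis is the board's normal (vertical when level); x runs across the board away from the robot, y along its length to the left. The board pivots at its corner x = -45, y = -120 mm, 9 mm below the face
- notch_left (a point): middle of the notch floor in the left notched post, on the board at y = +100 mm: an aluminium block 36 mm in x by 12 mm in y; the notch, 20 mm wide in x and open at the top, runs through along y; its floor is 12 mm and its shoulders 26 mm above the board face. Axes as bed
- notch_right (a point): the same on the right post, at y = -100 mm of the board
- ball_level (a point): ball level in the board's face at x = -36, y = -122 mm: a 32 mm black-rimmed dish 2 mm high with a white floor and a 12 mm ring mark; its 7 mm steel ball goes to the low side, 1 mm per 0.01 rad of slope, and sits in the middle of the ring when the board is level
- knob_a_grip (a point): grip point of levelling knob A, on its vertical axis, 87 mm above the bench: black knob on a column at x = +78, y = -120 mm of the board (far side, right). Grip bar 42 mm long, 14 mm thick, its top 7 mm above and its bottom 25 mm below this point, on a 44 mm disc. The knob does not rise as it turns. This frame's x axis runs along the grip bar and turns with it
- knob_a (a joint): turn of knob A in rad, 0 to 4.6 between stops, growing clockwise seen from above; growing raises the far side of the board (x = +78) by 0.035 rad of board slope per rad of turn, shrinking lowers it. Level lies inside the range
- knob_b_grip (a point): grip point of levelling knob B, on its vertical axis, 87 mm above the bench: same shape as knob A, on a column at x = -45, y = +185 mm of the board (left end, robot side). This frame's x axis runs along the grip bar and turns with it
- knob_b (a joint): turn of knob B in rad, 0 to 4.6 between stops, growing clockwise seen from above; growing raises the left end of the board (y = +185) by 0.035 rad of slope per rad of turn. Level lies inside the range
- bar: retaining bar: square plain steel bar 240 x 14 x 14 mm, origin at its centre, x along its length; it starts lying on the bench beyond the board
- basket: small empty sheet-steel plate basket, 60 mm (x) by 100 mm (y), 45 mm tall, with a rigid upright handle; origin at the centre of its underside, z up
- handle (a point): middle of the basket's handle bar: a round bar 10 mm thick, 100 mm long along the basket's y axis, 125 mm above the basket's underside, carried by an upright 10 mm rod at each end; the space under it is open down to the rim, 80 mm below
- hook: steel stand with a hook: round foot of 100 mm diameter, upright post 16 mm thick and 210 mm tall at the origin (centre of the foot's underside). A level round arm 8 mm thick, its axis 190 mm above the bench, runs from the post along the stand's -x axis to x = -78 mm, then turns up to a tip at x = -94 mm, 212 mm high (plus 4 mm of rod radius). Handles hang on the level arm, best near x = -60 mm
- flask1: stoppered glass round-bottom flask sitting in a cork ring, 170 mm tall, bystander; origin under the ring, z up
- vial: small capped glass vial standing on the bench among the plates, 29 mm thick, 54 mm tall, bystander; origin under its foot
- flask2: like flask1; bystander; origin under the ring, z up
- plate1: glass carrier plate 60 mm (x) by 38 mm (y) by 6 mm thick, origin at its centre; all plates are alike, two to four are there, lying flat on the bench on the left
- plate2: glass carrier plate 60 mm (x) by 38 mm (y) by 6 mm thick, origin at its centre; all plates are alike, two to four are there, lying flat on the bench on the left
- plate3: glass carrier plate 60 mm (x) by 38 mm (y) by 6 mm thick, origin at its centre; all plates are alike, two to four are there, lying flat on the bench on the left
- plate4: glass carrier plate 60 mm (x) by 38 mm (y) by 6 mm thick, origin at its centre; all plates are alike, two to four are there, lying flat on the bench on the left
Not all that is in view belongs to the job. Leave any green or purple look-alike of the plate3 alone.

How it is judged:
On the way, in this order (a step that is already met when the one before it is completed fails the run):
1. the board is level (within 1 degree), before the plates are laid (angle between bed's own z axis and vertical below 0.0175 rad), for 0.5 s.
2. all plates lie flat on the board between the posts (x of plate1 in the frame of bed between -0.02 and 0.02 m and y of plate1 in the frame of bed between -0.085 and 0.085 m and z of plate1 in the frame of bed between 0 and 0.0055 m and angle between the x axis of each of plate1, plate2, plate3, plate4 and the x axis of bed, either way round below 0.26 rad and x of plate2 in the frame of bed between -0.02 and 0.02 m and y of plate2 in the frame of bed between -0.085 and 0.085 m and z of plate2 in the frame of bed between 0 and 0.0055 m and x of plate3 in the frame of bed between -0.02 and 0.02 m and y of plate3 in the frame of bed between -0.085 and 0.085 m and z of plate3 in the frame of bed between 0 and 0.0055 m and x of plate4 in the frame of bed between -0.02 and 0.02 m and y of plate4 in the frame of bed between -0.085 and 0.085 m and z of plate4 in the frame of bed between 0 and 0.0055 m), for 0.2 s.
3. the bar lies in the notches of both posts (x of bar in the frame of bed between -0.008 and 0.008 m and y of bar in the frame of bed between -0.015 and 0.015 m and z of bar in the frame of bed between 0.015 and 0.023 m and angle between the x axis of bar and the y axis of bed, either way round below 0.06 rad and linear speed of bar below 0.03 m/s), for 0.2 s.
At the end, for the whole second after the job is handed in: Board level within 1 degree; every plate flat on the board face between the posts, within 20 mm of its middle line and 15 degrees of front to back; bar at rest on both notch floors, within 15 mm of centred; basket hanging still and upright by its handle on the hook arm (all of step 2 and all of step 3 and angle between bed's own z axis and vertical below 0.0175 rad and x of handle in the frame of hook between -0.095 and -0.008 m and y of handle in the frame of hook between -0.045 and 0.045 m and z of handle in the frame of hook between 0.185 and 0.218 m and angle between basket's own z axis and vertical below 0.35 rad and linear speed of basket below 0.1 m/s and contact force between basket and hook above 0.5 N); the robot touches nothing.
It fails at once if a flask is knocked over (angle between any of flask1, flask2's own z axis and vertical above 0.5 rad).
Of plate1, plate2, plate3, plate4 only 2 to 4 are there at a start; the rules pass over those that are not, and their reading is None.
At some moment in a run one of plate1, plate2, plate3, plate4, bar may be knocked a few centimetres aside while the robot is not near it.
It also fails if it takes over 210 s, if anything falls off the work surface, if the arm or the gripper's body presses on something with over 40 N, if the wrist force passes 120 N, or if a joint passes its speed limit or range.

## Robot

A 7-joint arm with a two-finger parallel gripper is mounted at the origin on the work surface. World frame = base frame: x ahead of the robot, y to its left, z up, the work surface at z = 0. Lengths are in m, angles in rad, forces in N, time in s.
With the tool pointing down it reaches from about 0.4 to 0.875 m from the base axis. Payload 19.3 kg.
Tool frame: the origin (TCP) lies on the centre line of the jaws, within the pads' length; the fingertips stand 14 mm ahead of it and the grasp point (between the pads) lies 5 mm behind it; z points along the fingers, y is the line along which they close (so a half turn about z gives the same grasp; the last joint's range is limited). The gripper opens to 85 mm and grips with 20 to 120 N. Pads are 22 mm wide; open, the fingers measure 114 mm over their backs; the gripper's body (76 mm by 85 mm) begins 54 mm behind the grasp point. The pads swing forward as they close: fully open they stand 13 mm farther back than shut.
Start: joints at [-1.223, 0.521, -0.036, 1.599, 0.021, 1.021, -0.113], TCP at [0.254, 0.571, 0.224] pointing down, gripper open.
Joint ranges: [-2.91, 2.91], [-0.3, 2.13], [-1.5, 1.42], [0.17, 2.43], [-1.26, 4.41], [0.16, 1.93], [-2.52, 2.52]. Speed limits (rad/s): [1.89, 1.89, 2.39, 2.39, 3.01, 3.01, 3.01].

## Interface

Orientations are given as [roll, pitch, yaw] about the fixed x, y, z axes, in that order (R = Rz(yaw) Ry(pitch) Rx(roll)).
In Python, from workcell import bot, grab_frame, regions_of gives the robot as it stands. The module is installed in compiled form; this text tells all that it offers.
- The arm moves only by the tool play_rows, never from a script. Its argument "plan" is a list of rows, each a list of 3 entries, a list of its own where there are three numbers: the shift along the tool's x, y, z in units of 2.5 cm (1.0 is 2.5 cm), then the turn, a rotation vector about the tool's x, y, z in units of 0.15 rad (1.0 is 0.15 rad), then the closure, from -1 (fully open) to 1 (shut). In form: [[[tx, ty, tz], [rx, ry, rz], jaw], ...]. A call has 1 to 20 rows; each row shifts and turns the commanded pose from where the row before left it, along the tool's axes as they then stand; what a row does not reach is not made up. A row lasts 1/8 s, in which the tool goes at most 62.5 mm and 10.7 degrees, less where a joint would pass 70% of its speed; a pose out of reach is approached as far as the arm can. A call with a number of a shift or a turn outside -1 to 1 is refused whole. A call with a gripper value outside its range is refused whole. The fingers move at their own pace and stop on an object; "newtons" is the grip in N (left out, the last holds). Time passes only in rows, so rows that do not move let the fingers close. It gives the time, the measured TCP pose, the force, the opening and the grip force at its end, in the units of the state.
- bot.observe(): the state, without advancing time (a new reading comes with each control period).
- grab_frame(name): name is "side" or "top" or "wrist"; returns a dict with "pixels" (480x640x3 uint8, red, green, blue), "depth" (480x640 float32, m along the optical axis (not along the pixel's ray), 0 where there is no reading), "camera_matrix" (3x3 intrinsics, pixels), "distortion" ([k1, k2, p1, p2, k3] as OpenCV has them; the pictures are not rectified), "R" (3x3) and "t" (3): a world point X has camera coordinates R X + t. Camera axes: x right, y down, z forward; pixel columns grow to the right and rows downward; lengths in m; the calibration is good to about 2 mm. A picture is of the moment at which its call begins.
- bot.job_done(): hands the job in; it is judged then, once.
Trained networks look in the newest picture that a camera, given by its name, has taken for a name from the list of things; names that differ only in an ending like _2 or _b are one class to them, and where a whole thing is asked for, a point or a joint stands for the part that bears it (a point fixed in the world has none). Each returns a list of dicts, best first, with "p" (0 to 1); they miss things now and then, are a little off and sometimes report something else, mostly with a low value. They report only what shows in the picture. A call takes as long as a camera call. They do not tell look-alikes from the thing itself.
- regions_of(thing, camera): "mask" (480x640 bool, what is visible of it) and "box" ([left, top, right, bottom] in pixels, round what is visible of it).
The state is a dict: "clock": time; "qpos": joint angles; "qd": joint speeds; "joint_efforts": joint torques, N m; "position": TCP position; "tool_rot": TCP orientation; "force": force on the tool from outside, world axes, zero at the start; "moment": the same for the moment, N m; "grip_width": finger opening in m; "finger_force": force on a finger pad.
Only numpy, scipy, OpenCV 4.12 (cv2) and the standard library are available. Lean on these libraries where they do the work, as an engineer would, in place of code of your own. Each camera call takes 0.05 s, during which the arm holds its last target. There are 200 camera calls.

## Working session

There is one attempt and no reset: what is moved stays moved. The work goes in short steps, Python scripts to look and compute and a tool call to move; the robot and the scene stay as the last step left them, time stands still between calls to the robot, and variables do not carry over. Pictures are saved under pics/ and viewed, at most 14 in all, crops included, and the job is handed in when it is done.

Besides the shell and the picture viewer there is one more tool, called after "Call:" by a JSON object that holds its "fn" and its "kwargs". play_rows: Moves the arm, as the interface text tells. Its arguments: {"type":"object","properties":{"plan":{"type":"array"},"newtons":{"type":"number"}},"required":["plan"]}

```bash
mkdir -p pics
cat > h.py <<'E'
import numpy as np, cv2
from workcell import bot, grab_frame, regions_of
from scipy.spatial.transform import Rotation as Ro
def cloud(f):
    K=f["camera_matrix"];d=f["depth"];h,w=d.shape
    u,v=np.meshgrid(np.arange(w),np.arange(h))
    p=cv2.undistortPoints(np.stack([u,v],-1).reshape(-1,1,2).astype(np.float32),np.array(K),np.array(f["distortion"])).reshape(h,w,2)
    c=np.dstack([p[...,0]*d,p[...,1]*d,d])
    X=(c-np.array(f["t"]))@np.array(f["R"])
    X[d<=0]=np.nan
    return X
def save(f,n,box=None,s=1):
    im=f["pixels"][...,::-1]
    if box: im=im[box[1]:box[3],box[0]:box[2]]
    cv2.imwrite(f"pics/{n}.png",cv2.resize(im,None,fx=s,fy=s,interpolation=cv2.INTER_CUBIC))
E
python3 - <<'E'
from h import *
print({k:np.round(v,3) if not isinstance(v,str) else v for k,v in bot.observe().items()})
for c in ["top","side"]:
    f=grab_frame(c);save(f,c+"0",None,1.25);X=cloud(f);print(c,np.round(-np.array(f["R"]).T@f["t"],3))
    for n in ["plate1","bar","basket","hook","flask1","vial","knob_a_grip","bed","ball_level","handle"]:
        for r in regions_of(n,c)[:6]:
            m=r["mask"];P=X[m];P=P[~np.isnan(P[:,0])]
            if len(P): print(n,round(r["p"],2),[int(b) for b in r["box"]],np.round(np.median(P,0),3),np.round(np.percentile(P,2,axis=0),3),np.round(np.percentile(P,98,axis=0),3))
E
```

```text
{'clock': np.float64(0.0), 'qpos': array([-1.223,  0.522, -0.036,  1.6  ,  0.021,  1.021, -0.113]), 'qd': array([-0.001,  0.001, -0.   , -0.001,  0.   ,  0.001,  0.001]), 'joint_efforts': array([-3.0000e-03, -9.2713e+01,  1.9790e+00, -3.6996e+01,  1.8000e-02,
        8.0000e-03, -0.0000e+00]), 'position': array([0.253, 0.571, 0.223]), 'tool_rot': array([-3.14 ,  0.   ,  2.724]), 'force': array([-0.205,  0.092, -0.284]), 'moment': array([0.011, 0.01 , 0.004]), 'finger_force': np.float64(0.0), 'grip_width': np.float64(0.085)}
top [0.331 0.022 1.449]
plate1 0.71 [227, 218, 248, 238] [0.62  0.281 0.006] [ 0.59   0.261 -0.003] [0.652 0.305 0.013]
plate1 0.67 [218, 293, 229, 318] [0.404 0.314 0.007] [0.379 0.298 0.001] [0.431 0.332 0.014]
plate1 0.65 [189, 330, 213, 353] [0.302 0.381 0.007] [0.275 0.353 0.001] [0.33  0.41  0.013]
plate1 0.63 [201, 255, 225, 271] [0.515 0.353 0.007] [ 0.495  0.323 -0.   ] [0.536 0.383 0.014]
bar 0.64 [287, 192, 371, 203] [0.71  0.028 0.014] [ 0.703 -0.083 -0.   ] [0.719 0.145 0.021]
basket 0.17 [282, 250, 397, 292] [ 0.501 -0.01   0.039] [ 0.45  -0.148  0.0
[... 2474 characters left out ...]
7 0.055]
knob_a_grip 0.92 [293, 187, 318, 210] [ 0.584 -0.12   0.065] [ 0.56  -0.212  0.005] [ 0.609 -0.104  0.095]
bed 0.84 [301, 198, 358, 298] [0.505 0.006 0.038] [ 0.452 -0.147  0.027] [0.556 0.131 0.057]
bed 0.55 [293, 187, 314, 210] [ 0.585 -0.12   0.067] [ 0.563 -0.139  0.053] [ 0.605 -0.105  0.095]
bed 0.49 [167, 280, 220, 360] [0.748 0.261 0.065] [0.714 0.222 0.006] [0.792 0.291 0.171]
ball_level 0.92 [303, 198, 361, 299] [0.506 0.007 0.038] [ 0.452 -0.147  0.027] [0.557 0.13  0.057]
handle 0.9 [362, 121, 396, 184] [ 0.402 -0.355  0.031] [ 0.366 -0.538  0.   ] [ 0.443 -0.298  0.13 ]
handle 0.62 [294, 190, 318, 210] [ 0.585 -0.12   0.066] [ 0.56  -0.145  0.049] [ 0.61  -0.104  0.095]
```

View pics/top0.png

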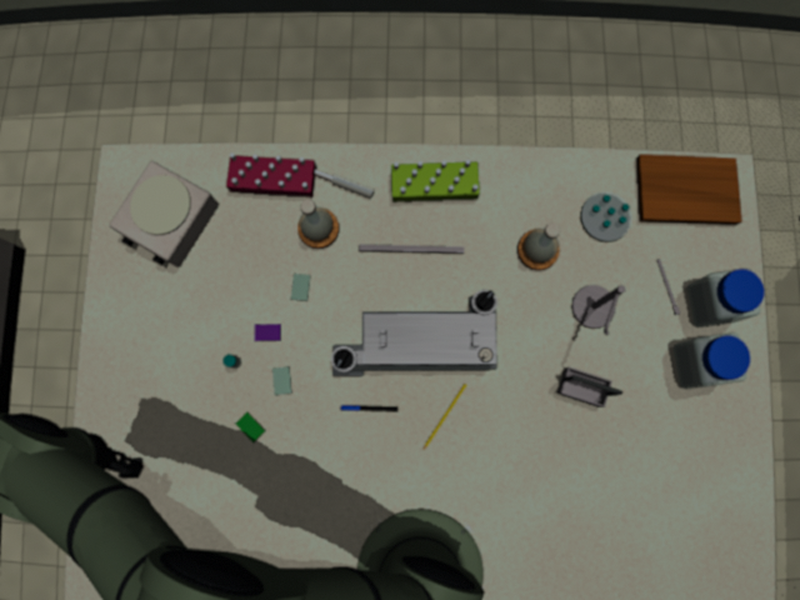

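View pics/side0.png

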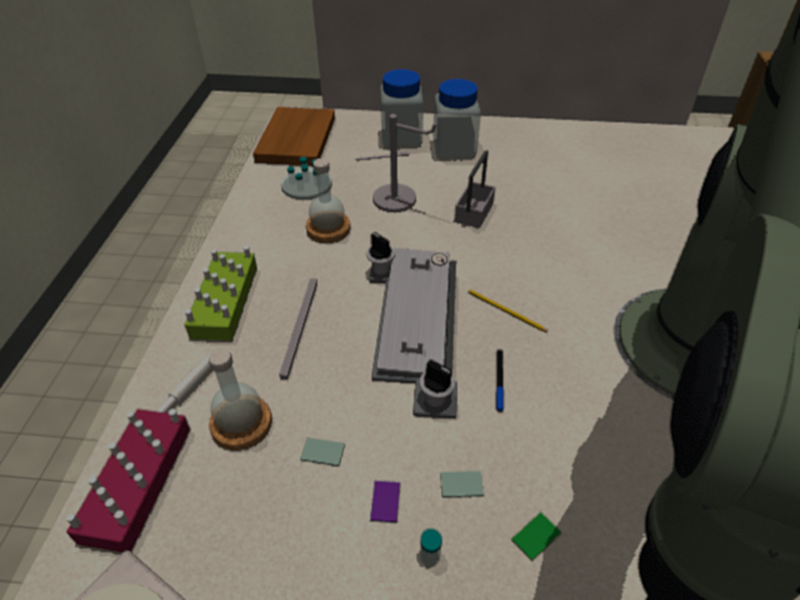

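The two pale plates are at top-view pixels (300,287) and (282,381). The look-alikes are purple at (268,332) and green at (250,427), so I choose the pale pair. The board's ball level is at (485,354), with knob A at (484,300) and knob B at (344,359). The bar is at (411,249), the hook stand at (597,305) and the basket at (585,388).

```bash
cat >> h.py <<'E'
def d(x,y,z,yaw=None):
    s=bot.observe();p=np.array(s["position"]);R=Ro.from_euler("xyz",s["tool_rot"])
    v=R.inv().apply(np.array([x,y,z])-p)/.025
    n=int(np.ceil(np.abs(v).max()/.98));o=f"shift {np.round(v,2)} = {n} x {np.round(v/n,3)}"
    if yaw is not None:
        t=Ro.from_euler("xyz",[np.pi,0,yaw]);r=(R.inv()*t).as_rotvec()/.15
        m=max(1,int(np.ceil(np.abs(r).max()/.98)));o+=f" | turn {m} x {np.round(r/m,3)}"
    print(o)
def st():
    s=bot.observe();print(round(float(s["clock"]),2),np.round(s["position"],4),np.round(s["tool_rot"],3),"F",np.round(s["force"],1),"w",round(float(s["grip_width"]),4),round(float(s["finger_force"]),1),"q",np.round(s["qpos"],2))
E
python3 - <<'E'
from h import *
d(.44,0,.40,np.pi/2)
for c in ["top","side"]:
    f=grab_frame(c);X=cloud(f);m=regions_of("bed",c)[0]["mask"];P=X[cv2.erode(m.astype(np.uint8),np.ones((5,5)))>0];P=P[~np.isnan(P[:,0])]
    for i in range(6):
        A=np.c_[P[:,:2]-[.502,-.007],np.ones(len(P))];k=np.linalg.lstsq(A,P[:,2],rcond=None)[0];e=P[:,2]-A@k;P=P[np.abs(e)<max(.003,2*e.std())]
    print(c,np.round(k,4),len(P),e.std())
E
```

```text
shift [-16.09 -17.86  -7.04] = 19 x [-0.847 -0.94  -0.37 ] | turn 8 x [-0.     0.     0.961]
top [ 0.0475 -0.0634  0.0385] 3145 0.0023397848342388734
side [ 0.054  -0.0634  0.0379] 3401 0.0013752029651213009
```

Call:
{"fn": "play_rows", "kwargs": {"plan": [[[-0.85,-0.94,-0.37],[0,0,0],-1],[[-0.85,-0.94,-0.37],[0,0,0],-1],[[-0.85,-0.94,-0.37],[0,0,0],-1],[[-0.85,-0.94,-0.37],[0,0,0],-1],[[-0.85,-0.94,-0.37],[0,0,0],-1],[[-0.85,-0.94,-0.37],[0,0,0],-1],[[-0.85,-0.94,-0.37],[0,0,0],-1],[[-0.85,-0.94,-0.37],[0,0,0],-1],[[-0.85,-0.94,-0.37],[0,0,0],-1],[[-0.85,-0.94,-0.37],[0,0,0],-1],[[-0.85,-0.94,-0.37],[0,0,0],-1],[[-0.85,-0.94,-0.37],[0,0,0],-1],[[-0.85,-0.94,-0.37],[0,0,0],-1],[[-0.85,-0.94,-0.37],[0,0,0],-1],[[-0.85,-0.94,-0.37],[0,0,0],-1],[[-0.85,-0.94,-0.37],[0,0,0],-1],[[-0.85,-0.94,-0.37],[0,0,0],-1],[[-0.85,-0.94,-0.37],[0,0,0],-1],[[-0.85,-0.94,-0.37],[0,0,0],-1]]}}

```text
clock: 3.68
position: [0.4416, -0.0017, 0.4003]
tool_rot: [3.141, 0.0, 2.724]
force: [0.9, 1.2, -0.7]
grip_width: 0.0854
finger_force: 0.0
```

Call:
{"fn": "play_rows", "kwargs": {"plan": [[[0,0,0],[0,0,0.96],-1],[[0,0,0],[0,0,0.96],-1],[[0,0,0],[0,0,0.96],-1],[[0,0,0],[0,0,0.96],-1],[[0,0,0],[0,0,0.96],-1],[[0,0,0],[0,0,0.96],-1],[[0,0,0],[0,0,0.96],-1],[[0,0,0],[0,0,0.96],-1],[[0,0,0],[0,0,0],-1]]}}

```text
clock: 4.8
position: [0.4414, -0.0007, 0.3998]
tool_rot: [3.141, -0.0, 1.572]
force: [-0.8, -0.3, 0.0]
grip_width: 0.0857
finger_force: 0.0
```

```bash
cat > m.py <<'E'
from h import *
def rect(n,P): 
    r=cv2.minAreaRect((P[:,:2]*1000).astype(np.float32));print(n,"c",np.round(np.array(r[0])/1000,4),"size",np.round(r[1],0),"ang",round(r[2],1),"z",np.round(np.percentile(P[:,2],[50,98]),3))
E
python3 - <<'E'
from m import *
st()
f=grab_frame("wrist");save(f,"w1",None,1.25);X=cloud(f);print(np.round(-np.array(f["R"]).T@f["t"],3))
t=grab_frame("top");XT=cloud(t)
for c,Z in (("wrist",X),("top",XT)):
  for n in ["plate1","bar","knob_a_grip","bed"]:
    for r in regions_of(n,c)[:6]:
        P=Z[r["mask"]];P=P[~np.isnan(P[:,0])]
        if n=="knob_a_grip": P=P[P[:,2]>.082]
        if len(P)>5: print(c,round(r["p"],2),[int(b) for b in r["box"]]);rect(n,P)
E
```

```text
4.8 [ 0.4414 -0.0007  0.3998] [ 3.141 -0.     1.572] F [-0.8 -0.3  0. ] w 0.0857 0.0 q [-0.52  0.05  0.41  1.8  -0.02  1.29 -0.1 ]
[0.441 0.076 0.55 ]
wrist 0.47 [375, 385, 438, 462]
plate1 c [ 0.5855 -0.3921] size [120. 102.] ang 76.8 z [0.013 0.105]
wrist 0.89 [503, 53, 544, 236]
bar c [0.7164 0.0317] size [239.  25.] ang 89.6 z [0.014 0.016]
top 0.85 [217, 293, 233, 320]
plate1 c [0.4057 0.3151] size [62. 40.] ang 6.7 z [0.007 0.013]
top 0.74 [201, 255, 227, 271]
plate1 c [0.5137 0.3536] size [38. 62.] ang 1.3 z [0.007 0.013]
top 0.73 [186, 331, 211, 353]
plate1 c [0.3038 0.3819] size [63. 41.] ang 44.8 z [0.007 0.013]
top 0.59 [231, 216, 248, 240]
plate1 c [0.6192 0.2812] size [58. 34.] ang 0.2 z [0.007 0.012]
top 0.66 [286, 193, 370, 203]
bar c [0.7108 0.0315] size [238.  16.] ang 89.7 z [0.014 0.021]
top 0.49 [219, 292, 232, 318]
bar c [0.405  0.3153] size [59. 39.] ang 5.7 z [0.007 0.013]
top 0.76 [284, 251, 397, 290]
bed c [ 0.4705 -0.0022] size [299. 129.] ang 80.7 z [0.031 0.048]
```

View pics/w1.png

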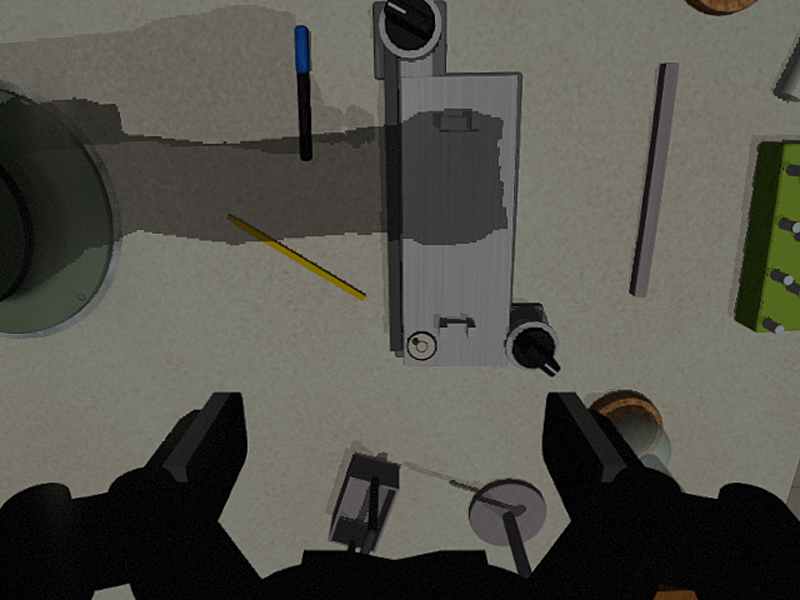

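Run:
```python
from m import *
def work(c):
    f=grab_frame(c);X=cloud(f)
    for nm,cx,cy in (("A",.581,-.125),("B",.455,.181)):
        m=(np.hypot(X[...,0]-cx,X[...,1]-cy)<.035)&(X[...,2]>.080)&(X[...,2]<.11)
        P=X[m]
        if len(P)>5:rect(c+nm,P);print(len(P), np.round(P.mean(0),4))
work("wrist");work("top");work("side")
```

```text
wristA c [ 0.5839 -0.1298] size [14. 44.] ang 51.9 z [0.094 0.096]
452 [ 0.5823 -0.1275  0.0928]
wristB c [0.4526 0.1722] size [14. 42.] ang 62.2 z [0.094 0.097]
662 [0.4528 0.1707 0.0932]
topA c [ 0.5945 -0.1411] size [14.  6.] ang 17.3 z [0.096 0.1  ]
11 [ 0.594  -0.1405  0.0948]
topB c [0.4507 0.1723] size [14. 41.] ang 61.5 z [0.093 0.1  ]
92 [0.4505 0.1716 0.0929]
sideA c [ 0.5846 -0.1293] size [15. 45.] ang 49.3 z [0.092 0.096]
127 [ 0.5838 -0.1262  0.0904]
sideB c [0.4525 0.1731] size [16. 42.] ang 62.8 z [0.092 0.096]
210 [0.4531 0.1755 0.0906]
```

```bash
python3 -c "
from h import *
d(.4526,.1725,.18,2.653)"
```

```text
shift [6.93 0.45 8.79] = 9 x [0.77  0.05  0.977] | turn 8 x [ 0.     0.    -0.901]
```

Call:
{"fn": "play_rows", "kwargs": {"plan": [[[0.77,0.05,0.977],[0,0,0],-1],[[0.77,0.05,0.977],[0,0,0],-1],[[0.77,0.05,0.977],[0,0,0],-1],[[0.77,0.05,0.977],[0,0,0],-1],[[0.77,0.05,0.977],[0,0,0],-1],[[0.77,0.05,0.977],[0,0,0],-1],[[0.77,0.05,0.977],[0,0,0],-1],[[0.77,0.05,0.977],[0,0,0],-1],[[0.77,0.05,0.977],[0,0,0],-1],[[0,0,0],[0,0,-0.9],-1],[[0,0,0],[0,0,-0.9],-1],[[0,0,0],[0,0,-0.9],-1],[[0,0,0],[0,0,-0.9],-1],[[0,0,0],[0,0,-0.9],-1],[[0,0,0],[0,0,-0.9],-1],[[0,0,0],[0,0,-0.9],-1],[[0,0,0],[0,0,-0.9],-1],[[0,0,0],[0,0,0],-1]]}}

```text
clock: 7.7
position: [0.4526, 0.1725, 0.1799]
tool_rot: [3.142, -0.0, 2.651]
force: [-0.3, 0.3, 0.1]
grip_width: 0.0854
finger_force: 0.0
```

Run:
```python
from m import *
st()
f=grab_frame("wrist");X=cloud(f)
m=(np.hypot(X[...,0]-.4526,X[...,1]-.1725)<.035)&(X[...,2]>.080)&(X[...,2]<.11)
if m.sum()>5: rect("B",X[m])
d(.4526,.1725,.083,2.653)
```

```text
7.7 [0.4526 0.1725 0.1799] [ 3.142 -0.     2.651] F [-0.3  0.3  0.1] w 0.0854 0.0 q [-0.49  0.36  0.    2.01 -0.    0.77  0.59]
B c [0.4523 0.1728] size [14. 42.] ang 61.9 z [0.094 0.096]
shift [-0.    0.    3.88] = 4 x [-0.     0.     0.969] | turn 1 x [ 0.    -0.001 -0.03 ]
```

Call:
{"fn": "play_rows", "kwargs": {"plan": [[[0,0,0.97],[0,0,0],-1],[[0,0,0.97],[0,0,0],-1],[[0,0,0.97],[0,0,0],-1],[[0,0,0.97],[0,0,0],-1],[[0,0,0],[0,0,0],1],[[0,0,0],[0,0,0],1],[[0,0,0],[0,0,0],1],[[0,0,0],[0,0,0],1],[[0,0,0],[0,0,0],1],[[0,0,0],[0,0,0],1]], "newtons": 50}}

```text
clock: 9.0
position: [0.4529, 0.1726, 0.0837]
tool_rot: [3.141, 0.001, 2.651]
force: [-2.3, -0.0, 8.8]
grip_width: 0.0117
finger_force: 48.8
```

Call:
{"fn": "play_rows", "kwargs": {"plan": [[[0,0,0],[0,0,0.8],1],[[0,0,0],[0,0,0.8],1],[[0,0,0],[0,0,0.8],1],[[0,0,0],[0,0,0.8],1],[[0,0,0],[0,0,0.8],1],[[0,0,0],[0,0,0.8],1],[[0,0,0],[0,0,0.8],1],[[0,0,0],[0,0,0.8],1],[[0,0,0],[0,0,0.8],1],[[0,0,0],[0,0,0.8],1],[[0,0,0],[0,0,0.8],1],[[0,0,0],[0,0,0.8],1],[[0,0,0],[0,0,0.8],1],[[0,0,0],[0,0,0.8],1],[[0,0,0],[0,0,0.8],1],[[0,0,0],[0,0,0],1]]}}

```text
clock: 11.0
position: [0.4533, 0.1728, 0.0837]
tool_rot: [3.141, -0.002, 0.849]
force: [0.4, -1.7, 10.1]
grip_width: 0.0115
finger_force: 49.2
```

```bash
cat >> m.py <<'E'
B0=np.array([.5027,-.0115]);BY=.027
def bed2w(x,y): c,s=np.cos(BY),np.sin(BY);return B0+[c*x-s*y,s*x+c*y]
def tilt():
    for c in ["top","side"]:
        f=grab_frame(c);X=cloud(f);q=X[...,:2]-B0;c_,s_=np.cos(BY),np.sin(BY)
        bx=q[...,0]*c_+q[...,1]*s_;by=-q[...,0]*s_+q[...,1]*c_
        m=(abs(bx)<.05)&(abs(by)<.085)&(X[...,2]<.06)&(X[...,2]>.02);P=np.c_[bx[m],by[m],X[m][:,2]]
        for i in range(8):
            A=np.c_[P[:,:2],np.ones(len(P))];k=np.linalg.lstsq(A,P[:,2],rcond=None)[0];e=P[:,2]-A@k;P=P[np.abs(e)<max(.003,2*e.std())]
        print(c,"slope x,y,z0",np.round(k,4),len(P),round(e.std(),4))
E
python3 - <<'E'
from m import *
st();tilt()
E
```

```text
11.0 [0.4533 0.1728 0.0837] [ 3.141e+00 -2.000e-03  8.490e-01] F [ 0.4 -1.7 10.1] w 0.0115 49.2 q [-0.85  0.58  0.49  2.1  -0.5   0.57 -0.72]
top slope x,y,z0 [0.0583 0.0018 0.0465] 1952 0.0022
side slope x,y,z0 [0.0517 0.     0.0459] 883 0.0013
```

Call:
{"fn": "play_rows", "kwargs": {"plan": [[[0,0,0],[0,0,0],-1],[[0,0,0],[0,0,0],-1],[[0,0,0],[0,0,0],-1],[[0,0,0],[0,0,0],-1],[[0,0,-0.97],[0,0,0],-1],[[0,0,-0.97],[0,0,0],-1],[[0,0,-0.97],[0,0,0],-1],[[0,0,-0.97],[0,0,0],-1],[[0,0,-0.97],[0,0,0],-1]]}}

```text
clock: 12.22
position: [0.4524, 0.1725, 0.2049]
tool_rot: [-3.142, 0.0, 0.852]
force: [-0.3, 1.0, -0.1]
grip_width: 0.0853
finger_force: 0.0
```

```bash
python3 -c "
from h import *
d(.584,-.1297,.205,-.69)"
```

```text
shift [-5.63 11.92 -0.  ] = 13 x [-0.433  0.917 -0.   ] | turn 11 x [0.    0.    0.934]
```

Call:
{"fn": "play_rows", "kwargs": {"plan": [[[-0.433,0.917,0],[0,0,0],-1],[[-0.433,0.917,0],[0,0,0],-1],[[-0.433,0.917,0],[0,0,0],-1],[[-0.433,0.917,0],[0,0,0],-1],[[-0.433,0.917,0],[0,0,0],-1],[[-0.433,0.917,0],[0,0,0],-1],[[-0.433,0.917,0],[0,0,0],-1],[[-0.433,0.917,0],[0,0,0],-1],[[-0.433,0.917,0],[0,0,0],-1],[[-0.433,0.917,0],[0,0,0],-1],[[-0.433,0.917,0],[0,0,0],-1],[[-0.433,0.917,0],[0,0,0],-1],[[-0.433,0.917,0],[0,0,0],-1]]}}

```text
clock: 13.85
position: [0.5843, -0.1304, 0.204]
tool_rot: [-3.141, 0.0, 0.852]
force: [-0.6, -0.9, 0.5]
grip_width: 0.0854
finger_force: 0.0
```

Call:
{"fn": "play_rows", "kwargs": {"plan": [[[0,0,0],[0,0,0.934],-1],[[0,0,0],[0,0,0.934],-1],[[0,0,0],[0,0,0.934],-1],[[0,0,0],[0,0,0.934],-1],[[0,0,0],[0,0,0.934],-1],[[0,0,0],[0,0,0.934],-1],[[0,0,0],[0,0,0.934],-1],[[0,0,0],[0,0,0.934],-1],[[0,0,0],[0,0,0.934],-1],[[0,0,0],[0,0,0.934],-1],[[0,0,0],[0,0,0.934],-1],[[0,0,0],[0,0,0],-1]]}}

```text
clock: 15.35
position: [0.584, -0.1295, 0.2038]
tool_rot: [3.141, 0.0, -0.688]
force: [0.3, -0.1, -0.8]
grip_width: 0.0854
finger_force: 0.0
```

Run:
```python
from m import *
st()
f=grab_frame("wrist");X=cloud(f)
m=(np.hypot(X[...,0]-.584,X[...,1]+.1297)<.035)&(X[...,2]>.080)&(X[...,2]<.11)
if m.sum()>5: rect("A",X[m])
d(.584,-.1297,.083,-.69)
```

```text
15.35 [ 0.584  -0.1295  0.2038] [ 3.141  0.    -0.688] F [ 0.3 -0.1 -0.8] w 0.0854 0.0 q [-0.51  0.75  1.03  1.73 -0.71  1.1  -1.5 ]
A c [ 0.5841 -0.1304] size [14. 42.] ang 51.0 z [0.094 0.096]
shift [0.01 0.   4.84] = 5 x [0.001 0.    0.967] | turn 1 x [0.004 0.002 0.026]
```

Call:
{"fn": "play_rows", "kwargs": {"plan": [[[0,0.03,0.967],[0,0,0],-1],[[0,0,0.967],[0,0,0],-1],[[0,0,0.967],[0,0,0],-1],[[0,0,0.967],[0,0,0],-1],[[0,0,0.967],[0,0,0],-1],[[0,0,0],[0,0,0],1],[[0,0,0],[0,0,0],1],[[0,0,0],[0,0,0],1],[[0,0,0],[0,0,0],1],[[0,0,0],[0,0,0],1],[[0,0,0],[0,0,0],1]]}}

```text
clock: 16.77
position: [0.5842, -0.1299, 0.0841]
tool_rot: [-3.14, -0.001, -0.689]
force: [0.4, 2.5, 8.6]
grip_width: 0.0117
finger_force: 48.8
```

Call:
{"fn": "play_rows", "kwargs": {"plan": [[[0,0,0],[0,0,-0.84],1],[[0,0,0],[0,0,-0.84],1],[[0,0,0],[0,0,-0.84],1],[[0,0,0],[0,0,-0.84],1],[[0,0,0],[0,0,-0.84],1],[[0,0,0],[0,0,-0.84],1],[[0,0,0],[0,0,-0.84],1],[[0,0,0],[0,0,-0.84],1],[[0,0,0],[0,0,-0.84],1],[[0,0,0],[0,0,-0.84],1],[[0,0,0],[0,0,-0.84],1],[[0,0,0],[0,0,-0.84],1],[[0,0,0],[0,0,0],1]]}}

```text
clock: 18.4
position: [0.5843, -0.1307, 0.0841]
tool_rot: [3.14, -0.001, 0.822]
force: [1.9, -1.3, 7.3]
grip_width: 0.0111
finger_force: 49.6
```

Run:
```python
from m import *
st();tilt();f=grab_frame("wrist");save(f,"w2",None,1)
```

```text
18.4 [ 0.5843 -0.1307  0.0841] [ 3.14e+00 -1.00e-03  8.22e-01] F [ 1.9 -1.3  7.3] w 0.0111 49.6 q [-0.22  0.73  0.51  1.8  -0.5   0.74 -0.19]
top slope x,y,z0 [-0.0179 -0.0284  0.0467] 207 0.0022
side slope x,y,z0 [ 0.0016 -0.0006  0.0436] 2230 0.0013
```

Call:
{"fn": "play_rows", "kwargs": {"plan": [[[0,0,0],[0,0,0],-1],[[0,0,0],[0,0,0],-1],[[0,0,0],[0,0,0],-1],[[0,0,0],[0,0,0],-1],[[0,0,-0.97],[0,0,0],-1],[[0,0,-0.97],[0,0,0],-1],[[0,0,-0.97],[0,0,0],-1],[[0,0,-0.97],[0,0,0],-1],[[0,0,-0.97],[0,0,0],-1]]}}

```text
clock: 19.68
position: [0.5835, -0.1302, 0.2053]
tool_rot: [-3.141, 0.0, 0.822]
force: [0.1, -0.7, -0.1]
grip_width: 0.0854
finger_force: 0.0
```

```bash
python3 -c "
from h import *
d(.47,-.134,.225,1.57)"
```

```text
shift [-3.2  -3.22 -0.79] = 4 x [-0.8   -0.806 -0.196] | turn 6 x [-0.    -0.    -0.831]
```

Call:
{"fn": "play_rows", "kwargs": {"plan": [[[-0.8,-0.8,-0.2],[0,0,0],-1],[[-0.8,-0.8,-0.2],[0,0,0],-1],[[-0.8,-0.8,-0.2],[0,0,0],-1],[[-0.8,-0.8,-0.2],[0,0,0],-1],[[0,0,0],[0,0,-0.83],-1],[[0,0,0],[0,0,-0.83],-1],[[0,0,0],[0,0,-0.83],-1],[[0,0,0],[0,0,-0.83],-1],[[0,0,0],[0,0,-0.83],-1],[[0,0,0],[0,0,-0.83],-1],[[0,0,0],[0,0,0],-1],[[0,0,0],[0,0,0],-1]]}}

```text
clock: 21.18
position: [0.4705, -0.1345, 0.2245]
tool_rot: [-3.142, -0.0, 1.566]
force: [-0.8, 0.0, 0.5]
grip_width: 0.0855
finger_force: 0.0
```

Run:
```python
from m import *
st();tilt();f=grab_frame("wrist");X=cloud(f)
D=np.hypot(X[...,0]-.470,X[...,1]+.134);D[np.isnan(D)]=9
v,u=np.unravel_index(D.argmin(),D.shape);print(u,v)
u0=max(0,min(u-60,520));v0=max(0,min(v-45,390));print(u0,v0)
save(f,"w3",[u0,v0,u0+120,v0+90],6)
# post tops
for s in(1,-1):
    w=bed2w(0,.1*s);P=X[(np.abs(X[...,0]-w[0])<.03)&(np.abs(X[...,1]-w[1])<.02)&(X[...,2]>.063)&(X[...,2]<.076)]
    if len(P)>9: rect("post%d"%s,P)
```

```text
21.18 [ 0.4705 -0.1345  0.2245] [-3.142 -0.     1.566] F [-0.8  0.   0.5] w 0.0855 0.0 q [-0.23  0.34  0.49  1.97 -0.2   0.89  0.36]
top slope x,y,z0 [-0.0021  0.0026  0.0441] 1956 0.0022
side slope x,y,z0 [ 0.0006 -0.0021  0.0436] 2225 0.0013
315 210
255 165
post-1 c [ 0.5057 -0.1111] size [35. 12.] ang 1.6 z [0.069 0.071]
```

View pics/w3.png

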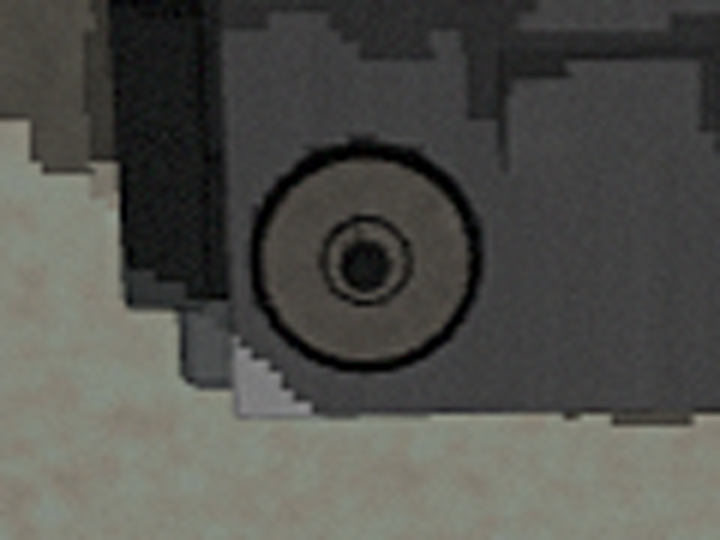

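The ball at (365,264) sits inside the ring centred at (366,259), so the board is level. The basket is close by, so I measure it and the hook next.

```bash
cat >> m.py <<'E'
def lin(n,P):
    c=P.mean(0);u,s,v=np.linalg.svd(P[:,:2]-c[:2]);a=v[0];t=(P[:,:2]-c[:2])@a
    print(n,len(P),"mean",np.round(c,4),"dir deg",round(np.degrees(np.arctan2(a[1],a[0])),1),"ends",np.round(c[:2]+a*np.percentile(t,1),3),np.round(c[:2]+a*np.percentile(t,99),3))
def bh(cams=("side","top","wrist")):
    for c in cams:
        f=grab_frame(c);X=cloud(f)
        def sel(cx,cy,r,z0,z1):
            m=(np.hypot(X[...,0]-cx,X[...,1]-cy)<r)&(X[...,2]>z0)&(X[...,2]<z1);return X[m]
        for nm,a in (("arm",(.57,-.38,.13,.175,.2)),("handle",(.40,-.35,.10,.115,.14)),("baskrim",(.40,-.35,.10,.035,.055)),("foot",(.585,-.377,.08,.006,.02)),("post",(.585,-.377,.05,.05,.16))):
            P=sel(*a)
            if len(P)>8:
                lin(c+" "+nm,P)
                if nm in("baskrim","foot"): rect("  ",P)
E
python3 - <<'E'
from m import *
bh()
E
```

```text
side arm 94 mean [ 0.57   -0.373   0.1902] dir deg 161.9 ends [ 0.596 -0.381] [ 0.528 -0.359]
side handle 78 mean [ 0.4043 -0.3466  0.1266] dir deg 72.5 ends [ 0.388 -0.399] [ 0.419 -0.299]
side baskrim 249 mean [ 0.4043 -0.3474  0.0424] dir deg 69.6 ends [ 0.384 -0.402] [ 0.421 -0.302]
   c [ 0.4045 -0.3526] size [109.  61.] ang 72.7 z [0.043 0.052]
side foot 564 mean [ 0.5862 -0.3759  0.0125] dir deg 23.1 ends [ 0.542 -0.395] [ 0.628 -0.358]
   c [ 0.5872 -0.3841] size [ 98. 106.] ang 9.7 z [0.013 0.017]
side post 207 mean [ 0.5865 -0.378   0.1065] dir deg 2.1 ends [ 0.579 -0.378] [ 0.595 -0.378]
top arm 108 mean [ 0.546  -0.3667  0.194 ] dir deg 162.2 ends [ 0.588 -0.38 ] [ 0.504 -0.353]
top handle 171 mean [ 0.4029 -0.3501  0.1295] dir deg 73.5 ends [ 0.388 -0.402] [ 0.418 -0.3  ]
top baskrim 164 mean [ 0.3993 -0.3572  0.0446] dir deg -105.9 ends [ 0.415 -0.302] [ 0.387 -0.4  ]
   c [ 0.4038 -0.3516] size [105.  62.] ang 72.0 z [0.045 0.052]
top foot 765 mean [ 0.584  -0.3804  0.0125] dir deg -178.2 ends [ 0.646 -0.378] [ 0.523 -0.382]
   c [ 0.5882 -0.3895] size [158. 131.] ang 11.4 z [0.012 0.019]
top post 87 mean [ 0.5829 -0.3784  0.1062] dir deg -147.5 ends [ 0.589 -0.374] [ 0.576 -0.383]
wrist handle 48 mean [ 0.4194 -0.3015  0.1172] dir deg 174.1 ends [ 0.424 -0.302] [ 0.415 -0.301]
wrist baskrim 1268 mean [ 0.4072 -0.3316  0.0433] dir deg -123.0 ends [ 0.427 -0.302] [ 0.367 -0.393]
   c [ 0.4044 -0.3509] size [106.  60.] ang 72.7 z [0.045 0.051]
wrist foot 3927 mean [ 0.5767 -0.3735  0.0125] dir deg -109.1 ends [ 0.591 -0.333] [ 0.56  -0.421]
   c [ 0.5774 -0.3772] size [98. 79.] ang 63.0 z [0.013 0.014]
wrist post 75 mean [ 0.5821 -0.3779  0.0539] dir deg -137.7 ends [ 0.588 -0.373] [ 0.577 -0.382]
```

```bash
python3 -c "
from h import *
d(.4115,-.3247,.2,1.269)"
```

```text
shift [-7.62 -2.35  0.98] = 8 x [-0.952 -0.294  0.123] | turn 3 x [-0.     0.     0.667]
```

Call:
{"fn": "play_rows", "kwargs": {"plan": [[[-0.952,-0.294,0.12],[0,0,0],-1],[[-0.952,-0.294,0.12],[0,0,0],-1],[[-0.952,-0.294,0.12],[0,0,0],-1],[[-0.952,-0.294,0.12],[0,0,0],-1],[[-0.952,-0.294,0.12],[0,0,0],-1],[[-0.952,-0.294,0.12],[0,0,0],-1],[[-0.952,-0.294,0.12],[0,0,0],-1],[[-0.952,-0.294,0.12],[0,0,0],-1],[[0,0,0],[0,0,0.667],-1],[[0,0,0],[0,0,0.667],-1],[[0,0,0],[0,0,0.667],-1],[[0,0,0.8],[0,0,0],-1],[[0,0,0.8],[0,0,0],-1],[[0,0,0.8],[0,0,0],-1],[[0,0,0.8],[0,0,0],-1],[[0,0,0],[0,0,0],-1]], "newtons": 60}}

```text
clock: 23.48
position: [0.411, -0.3244, 0.1197]
tool_rot: [-3.139, -0.0, 1.269]
force: [-0.0, -0.2, -0.1]
grip_width: 0.0858
finger_force: 0.0
```

Call:
{"fn": "play_rows", "kwargs": {"plan": [[[0,0,0],[0,0,0],1],[[0,0,0],[0,0,0],1],[[0,0,0],[0,0,0],1],[[0,0,0],[0,0,0],1],[[0,0,0],[0,0,0],1],[[0,0,0],[0,0,0],1],[[0,0,0],[0,0,0],1],[[0,0,-0.8],[0,0,0],1],[[0,0,-0.8],[0,0,0],1],[[0,0,-0.8],[0,0,0],1],[[0,0,-0.8],[0,0,0],1],[[0,0,-0.8],[0,0,0],1],[[0,0,-0.8],[0,0,0],1],[[0,0,0],[0,0,0],1]]}}

```text
clock: 25.22
position: [0.4119, -0.3251, 0.2416]
tool_rot: [3.14, 0.0, 1.27]
force: [-0.2, 1.4, -0.0]
grip_width: -0.0002
finger_force: 0.0
```

Run:
```python
from m import *
st()
for c in("side","top"):
    f=grab_frame(c);X=cloud(f)
    m=(np.hypot(X[...,0]-.4,X[...,1]+.35)<.11)
    P=X[m&(X[...,2]>.145)&(X[...,2]<.18)]
    if len(P)>8:rect(c+"rim",P)
    save(f,c+"1",None,1) if c=="side" else 0
d(.5337+.027*.297,-.3622+.027*.955,.24,1.269)
```

```text
25.23 [ 0.4119 -0.3251  0.2416] [3.14 0.   1.27] F [-0.2  1.4 -0. ] w -0.0002 0.0 q [ 0.09  0.4   0.62  1.87 -0.28  0.96  0.53]
shift [1.09 5.12 0.01] = 6 x [0.182 0.853 0.001] | turn 1 x [-0.001 -0.001  0.005]
```

View pics/side1.png

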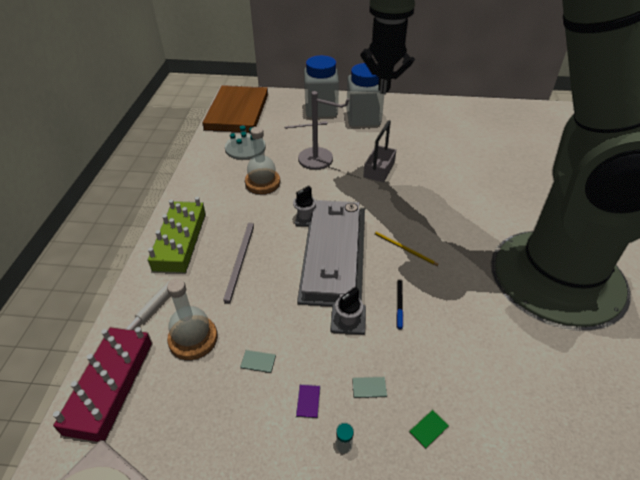

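The gripper at (387,75) is empty and the basket is still standing at (380,160). I re-measure it and regrip lower, checking the width before I lift.

Run:
```python
from m import *
bh(("side","top"))
d(.4115,-.3247,.115,1.269)
```

```text
side arm 153 mean [ 0.5567 -0.3688  0.1912] dir deg 161.3 ends [ 0.594 -0.381] [ 0.504 -0.351]
side handle 110 mean [ 0.4055 -0.3445  0.1278] dir deg 72.6 ends [ 0.387 -0.402] [ 0.42  -0.299]
side baskrim 247 mean [ 0.4038 -0.3469  0.0425] dir deg 71.2 ends [ 0.385 -0.401] [ 0.42 -0.3 ]
   c [ 0.405  -0.3511] size [110.  62.] ang 73.1 z [0.043 0.051]
side foot 562 mean [ 0.5863 -0.3758  0.0125] dir deg 3.5 ends [ 0.541 -0.379] [ 0.634 -0.373]
   c [ 0.5874 -0.3823] size [ 98. 107.] ang 25.8 z [0.013 0.017]
side post 212 mean [ 0.5867 -0.3783  0.1057] dir deg -176.5 ends [ 0.595 -0.378] [ 0.58  -0.379]
top arm 108 mean [ 0.548  -0.3673  0.1939] dir deg 162.9 ends [ 0.589 -0.38 ] [ 0.507 -0.355]
top handle 87 mean [ 0.4105 -0.3246  0.1297] dir deg 76.2 ends [ 0.404 -0.352] [ 0.417 -0.298]
top baskrim 88 mean [ 0.4115 -0.3267  0.0442] dir deg 155.0 ends [ 0.441 -0.34 ] [ 0.383 -0.313]
   c [ 0.4089 -0.3312] size [61. 59.] ang 71.7 z [0.045 0.053]
top foot 848 mean [ 0.5845 -0.3753  0.0123] dir deg -175.5 ends [ 0.642 -0.371] [ 0.522 -0.38 ]
   c [ 0.5817 -0.3771] size [150. 154.] ang 34.3 z [0.012 0.019]
top post 87 mean [ 0.583  -0.3781  0.1066] dir deg -145.8 ends [ 0.589 -0.374] [ 0.576 -0.383]
shift [-0.    0.02  5.  ] = 6 x [-0.001  0.003  0.833] | turn 1 x [-0.007 -0.001  0.003]
```

Call:
{"fn": "play_rows", "kwargs": {"plan": [[[0,0,0],[0,0,0],-1],[[0,0,0],[0,0,0],-1],[[0,0,0],[0,0,0],-1],[[0,0,0],[0,0,0],-1],[[0,0,0],[0,0,0],-1],[[0,0,0.86],[0,0,0],-1],[[0,0,0.86],[0,0,0],-1],[[0,0,0.86],[0,0,0],-1],[[0,0,0.86],[0,0,0],-1],[[0,0,0.86],[0,0,0],-1],[[0,0,0.86],[0,0,0],-1]], "newtons": 100}}

```text
clock: 26.8
position: [0.4116, -0.3248, 0.1109]
tool_rot: [3.141, 0.0, 1.27]
force: [0.6, -0.6, -0.1]
grip_width: 0.0855
finger_force: 0.0
```

Call:
{"fn": "play_rows", "kwargs": {"plan": [[[0,0,0],[0,0,0],1],[[0,0,0],[0,0,0],1],[[0,0,0],[0,0,0],1],[[0,0,0],[0,0,0],1],[[0,0,0],[0,0,0],1],[[0,0,0],[0,0,0],1],[[0,0,0],[0,0,0],1],[[0,0,0],[0,0,0],1]]}}

```text
clock: 27.8
position: [0.4123, -0.325, 0.1122]
tool_rot: [3.14, 0.0, 1.27]
force: [2.3, 1.8, 7.7]
grip_width: 0.0055
finger_force: 98.4
```

Call:
{"fn": "play_rows", "kwargs": {"plan": [[[0,0,-0.5],[0,0,0],1],[[0,0,-0.5],[0,0,0],1],[[0,0,-0.6],[0,0,0],1],[[0,0,-0.8],[0,0,0],1],[[0,0,-0.8],[0,0,0],1],[[0,0,-0.8],[0,0,0],1],[[0,0,-0.8],[0,0,0],1],[[0,0,0],[0,0,0],1]]}}

```text
clock: 28.8
position: [0.412, -0.3251, 0.2332]
tool_rot: [3.139, 0.0, 1.27]
force: [-0.7, -0.1, -2.5]
grip_width: 0.0055
finger_force: 98.7
```

Run:
```python
from m import *
st()
f=grab_frame("side");X=cloud(f)
m=(np.hypot(X[...,0]-.41,X[...,1]+.35)<.11)&(X[...,2]>.07)&(X[...,2]<.36)
save(f,"side2",[330,40,430,200],3.5)
P=X[m];P=P[(P[:,1]<-.29)]
for a in np.arange(.09,.30,.015):
    q=P[(P[:,2]>=a)&(P[:,2]<a+.015)]
    if len(q)>5: print(round(a,3),len(q),np.round(q.min(0),3),np.round(q.max(0),3))
```

```text
28.8 [ 0.412  -0.3251  0.2332] [3.139 0.    1.27 ] F [-0.7 -0.1 -2.5] w 0.0055 98.7 q [ 0.1   0.41  0.62  1.88 -0.29  0.94  0.54]
0.12 248 [ 0.361 -0.409  0.12 ] [ 0.446 -0.294  0.135]
0.135 252 [ 0.361 -0.406  0.135] [ 0.447 -0.295  0.15 ]
0.15 294 [ 0.361 -0.41   0.15 ] [ 0.447 -0.295  0.165]
0.165 119 [ 0.363 -0.405  0.165] [ 0.446 -0.296  0.18 ]
0.18 56 [ 0.385 -0.403  0.18 ] [ 0.52  -0.299  0.195]
0.195 63 [ 0.384 -0.402  0.196] [ 0.52  -0.299  0.21 ]
0.21 51 [ 0.384 -0.402  0.21 ] [ 0.502 -0.299  0.225]
0.225 39 [ 0.384 -0.405  0.226] [ 0.423 -0.299  0.24 ]
0.24 82 [ 0.391 -0.376  0.242] [ 0.43  -0.298  0.255]
0.255 84 [ 0.394 -0.337  0.255] [ 0.428 -0.309  0.27 ]
0.27 82 [ 0.392 -0.34   0.27 ] [ 0.437 -0.308  0.285]
0.285 196 [ 0.377 -0.343  0.285] [ 0.454 -0.302  0.3  ]
```

View pics/side2.png

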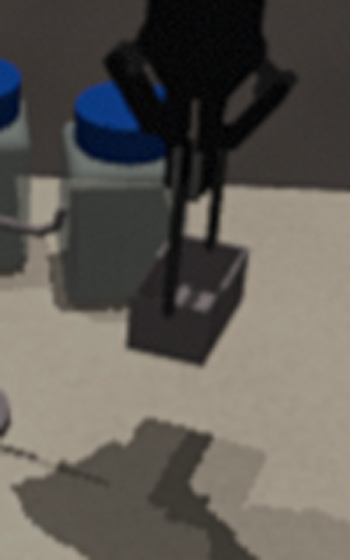

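The basket is held upright, with its body at crop pixel (190,300), so I carry it over the hook arm.

Call:
{"fn": "play_rows", "kwargs": {"plan": [[[0.136,0.64,0],[0,0,0],1],[[0.136,0.64,0],[0,0,0],1],[[0.136,0.64,0],[0,0,0],1],[[0.136,0.64,0],[0,0,0],1],[[0.136,0.64,0],[0,0,0],1],[[0.136,0.64,0],[0,0,0],1],[[0.136,0.64,0],[0,0,0],1],[[0.136,0.64,0],[0,0,0],1],[[0,0,0],[0,0,0],1],[[0,0,0.4],[0,0,0],1],[[0,0,0.4],[0,0,0],1],[[0,0,0.4],[0,0,0],1],[[0,0,0.3],[0,0,0],1],[[0,0,0.1],[0,0,0],1],[[0,0,0],[0,0,0],1]]}}

```text
clock: 30.72
position: [0.5418, -0.3368, 0.1916]
tool_rot: [-3.142, 0.0, 1.269]
force: [0.8, 0.6, -1.7]
grip_width: 0.0058
finger_force: 98.7
```

Run:
```python
from m import *
st()
f=grab_frame("side")
save(f,"side3",[270,40,390,200],3.5)
```

```text
30.73 [ 0.5418 -0.3368  0.1916] [-3.142  0.     1.269] F [ 0.8  0.6 -1.7] w 0.0058 98.7 q [ 0.11  0.64  0.55  1.62 -0.38  0.99  0.49]
```

View pics/side3.png

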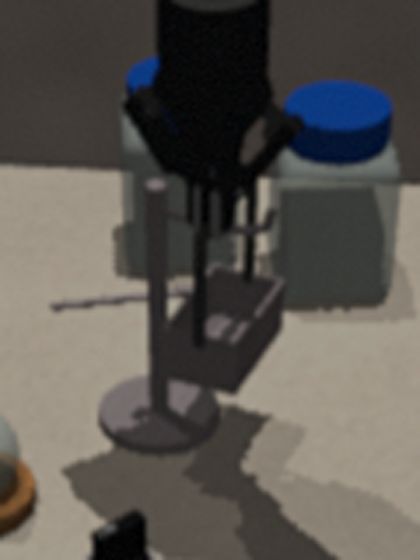

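The arm, from (160,215) to the tip at (272,215), passes under the handle between the rods. I lower the last few millimetres.

Call:
{"fn": "play_rows", "kwargs": {"plan": [[[0,0,0.1],[0,0,0],1],[[0,0,0.1],[0,0,0],1],[[0,0,0],[0,0,0],1],[[0,0,0],[0,0,0],1]]}}

```text
clock: 31.28
position: [0.5418, -0.3368, 0.1866]
tool_rot: [3.142, 0.0, 1.27]
force: [0.2, -0.2, -1.3]
grip_width: 0.0056
finger_force: 98.7
```

Call:
{"fn": "play_rows", "kwargs": {"plan": [[[0,0,0.06],[0,0,0],1],[[0,0,0.06],[0,0,0],1],[[0,0,0],[0,0,0],1]]}}

```text
clock: 31.65
position: [0.5421, -0.3368, 0.1844]
tool_rot: [3.141, -0.0, 1.27]
force: [-2.4, 3.4, 12.8]
grip_width: 0.0053
finger_force: 100.3
```

Call:
{"fn": "play_rows", "kwargs": {"plan": [[[0,0,0.06],[0,0,0],1],[[0,0,0],[0,0,0],1]]}}

```text
clock: 31.9
position: [0.5423, -0.3368, 0.1835]
tool_rot: [3.14, -0.0, 1.27]
force: [-4.1, 6.7, 20.6]
grip_width: 0.0058
finger_force: 101.5
```

Call:
{"fn": "play_rows", "kwargs": {"plan": [[[0,0,-0.06],[0,0,0],1],[[0,0,0],[0,0,0],-0.6],[[0,0,0],[0,0,0],-0.6],[[0,0,0],[0,0,0],-0.6],[[0,0,0],[0,0,0],-0.6],[[0,0,0],[0,0,0],-0.6],[[0,0,-0.5],[0,0,0],-0.6],[[0,0,-0.5],[0,0,0],-0.6],[[0,0,-0.8],[0,0,0],-0.6],[[0,0,-0.8],[0,0,0],-0.6],[[0,0,-0.8],[0,0,0],-0.6],[[0,0,-0.8],[0,0,0],-0.6]], "newtons": 40}}

```text
clock: 33.4
position: [0.5418, -0.3368, 0.2903]
tool_rot: [3.141, 0.0, 1.269]
force: [0.4, -0.6, -0.2]
grip_width: 0.0681
finger_force: 0.0
```

Run:
```python
from m import *
st()
f=grab_frame("side");X=cloud(f)
for a,b in((.195,.215),(.10,.125)):
    m=(np.hypot(X[...,0]-.53,X[...,1]+.36)<.08)&(X[...,2]>a)&(X[...,2]<b);P=X[m];lin(str(a),P)
save(f,"side4",[270,40,390,200],3.5)
for c in("side","top"):
    f=grab_frame(c);Z=cloud(f)
    for r in regions_of("plate1",c)[:6]:
        P=Z[r["mask"]];P=P[~np.isnan(P[:,0])];rect(c+" plate",P)
        print("   rgb",np.round(f["pixels"][r["mask"]].mean(0)))
    for r in regions_of("bar",c)[:1]: P=Z[r["mask"]];P=P[~np.isnan(P[:,0])];rect(c+" bar",P)
d(.405,.3155,.2,None)
```

```text
33.4 [ 0.5418 -0.3368  0.2903] [3.141 0.    1.269] F [ 0.4 -0.6 -0.2] w 0.0681 0.0 q [ 0.08  0.55  0.6   1.51 -0.32  1.19  0.44]
0.195 186 mean [ 0.5447 -0.3626  0.2025] dir deg -31.5 ends [ 0.504 -0.338] [ 0.59 -0.39]
0.1 481 mean [ 0.5386 -0.3601  0.1117] dir deg 75.1 ends [ 0.524 -0.415] [ 0.551 -0.313]
side plate c [0.6214 0.2793] size [45. 63.] ang 87.6 z [0.006 0.009]
   rgb [112. 129. 115.]
side plate c [0.4077 0.3148] size [60. 40.] ang 7.0 z [0.006 0.009]
   rgb [111. 127. 114.]
side plate c [0.5159 0.3503] size [40. 68.] ang 1.0 z [0.006 0.009]
   rgb [ 87.  43. 103.]
side plate c [0.3037 0.3821] size [61. 39.] ang 47.2 z [0.005 0.008]
   rgb [26. 99. 40.]
side bar c [0.4085 0.3126] size [63. 45.] ang 6.3 z [0.006 0.009]
top plate c [0.6198 0.2815] size [40. 61.] ang 89.9 z [0.007 0.013]
   rgb [107. 131. 116.]
top plate c [0.3007 0.381 ] size [55. 36.] ang 42.9 z [0.007 0.013]
   rgb [17. 96. 33.]
top plate c [0.4066 0.3144] size [64. 41.] ang 6.4 z [0.007 0.013]
   rgb [111. 133. 119.]
top plate c [0.5143 0.3518] size [39. 59.] ang 0.9 z [0.007 0.013]
   rgb [76. 37. 99.]
top plate c [ 0.544  -0.3061] size [ 50. 264.] ang 45.5 z [0.014 0.124]
   rgb [89. 85. 85.]
top bar c [0.664  0.0279] size [239.  19.] ang 89.8 z [0.014 0.021]
shift [ 23.29 -12.96   3.54] = 24 x [ 0.97  -0.54   0.147]
```

View pics/side4.png

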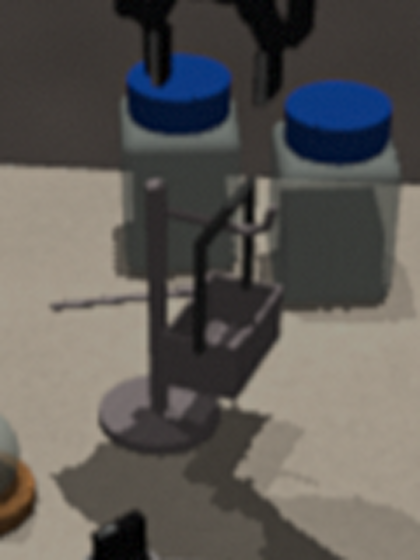

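The basket hangs on the arm at (235,250). The bar was knocked aside, from x=0.711 to 0.664. Now I fetch the first plate.

Call:
{"fn": "play_rows", "kwargs": {"plan": [[[0.97,-0.54,0.147],[0,0,0],-0.2],[[0.97,-0.54,0.147],[0,0,0],-0.2],[[0.97,-0.54,0.147],[0,0,0],-0.2],[[0.97,-0.54,0.147],[0,0,0],-0.2],[[0.97,-0.54,0.147],[0,0,0],-0.2],[[0.97,-0.54,0.147],[0,0,0],-0.2],[[0.97,-0.54,0.147],[0,0,0],-0.2],[[0.97,-0.54,0.147],[0,0,0],-0.2],[[0.97,-0.54,0.147],[0,0,0],-0.2],[[0.97,-0.54,0.147],[0,0,0],-0.2],[[0.97,-0.54,0.147],[0,0,0],-0.2],[[0.97,-0.54,0.147],[0,0,0],-0.2],[[0.97,-0.54,0.147],[0,0,0],-0.2],[[0.97,-0.54,0.147],[0,0,0],-0.2],[[0.97,-0.54,0.147],[0,0,0],-0.2],[[0.97,-0.54,0.147],[0,0,0],-0.2],[[0.97,-0.54,0.147],[0,0,0],-0.2],[[0.97,-0.54,0.147],[0,0,0],-0.2],[[0.97,-0.54,0.147],[0,0,0],-0.2],[[0.97,-0.54,0.147],[0,0,0],-0.2]]}}

```text
clock: 36.25
position: [0.4275, 0.2073, 0.2147]
tool_rot: [-3.141, 0.0, 1.269]
force: [0.8, -0.2, 0.2]
grip_width: 0.0515
finger_force: 0.0
```

Call:
{"fn": "play_rows", "kwargs": {"plan": [[[0.97,-0.54,0.147],[0,0,0],-0.2],[[0.97,-0.54,0.147],[0,0,0],-0.2],[[0.97,-0.54,0.147],[0,0,0],-0.2],[[0.97,-0.54,0.147],[0,0,0],-0.2],[[0,0,0],[0,0,-0.946],-0.2],[[0,0,0],[0,0,-0.946],-0.2],[[0,0,0],[0,0,-0.946],-0.2],[[0,0,0],[0,0,-0.946],-0.2],[[0,0,0],[0,0,-0.946],-0.2],[[0,0,0],[0,0,-0.946],-0.2],[[0,0,0],[0,0,-0.946],-0.2],[[0,0,0],[0,0,-0.946],-0.2],[[0,0,0],[0,0,-0.946],-0.2],[[0,0,0],[0,0,-0.946],-0.2],[[0,0,0],[0,0,-0.946],-0.2],[[0,0,0],[0,0,-0.946],-0.2],[[0,0,0],[0,0,-0.946],-0.2],[[0,0,0],[0,0,-0.946],-0.2],[[0,0,0],[0,0,0],-0.2]]}}

```text
clock: 38.62
position: [0.4051, 0.3149, 0.2]
tool_rot: [-3.141, -0.001, -3.028]
force: [-0.0, 0.5, -0.4]
grip_width: 0.051
finger_force: 0.0
```

```bash
cat >> m.py <<'E'
def plates(c="wrist"):
    f=grab_frame(c);Z=cloud(f)
    for r in regions_of("plate1",c)[:6]:
        P=Z[r["mask"]];P=P[~np.isnan(P[:,0])]
        if r["p"]>.3: rect(c+" plate",P);print("   rgb",np.round(f["pixels"][r["mask"]].mean(0)),round(r["p"],2))
    return f
E
python3 - <<'E'
from m import *
st();f=plates();save(f,"w4",None,1);d(.4068,.3150,.03,3.255)
E
```

```text
38.62 [0.4051 0.3149 0.2   ] [-3.141e+00 -1.000e-03 -3.028e+00] F [-0.   0.5 -0.4] w 0.051 0.0 q [-0.75  0.38 -0.03  1.92  0.01  0.85  0.89]
wrist plate c [0.5149 0.3523] size [40. 60.] ang 2.1 z [0.007 0.008]
   rgb [58. 23. 76.] 0.96
wrist plate c [0.6227 0.2819] size [40. 68.] ang 87.3 z [0.007 0.008]
   rgb [ 90. 108.  98.] 0.87
wrist plate c [0.4069 0.3148] size [60. 38.] ang 7.4 z [0.007 0.008]
   rgb [55. 66. 60.] 0.76
wrist plate c [0.3023 0.3817] size [60. 40.] ang 46.1 z [0.007 0.008]
   rgb [16. 79. 31.] 0.63
shift [-0.07 -0.01  6.8 ] = 7 x [-0.01  -0.001  0.972] | turn 1 x [-0.002 -0.002 -0.017]
```

View pics/w4.png

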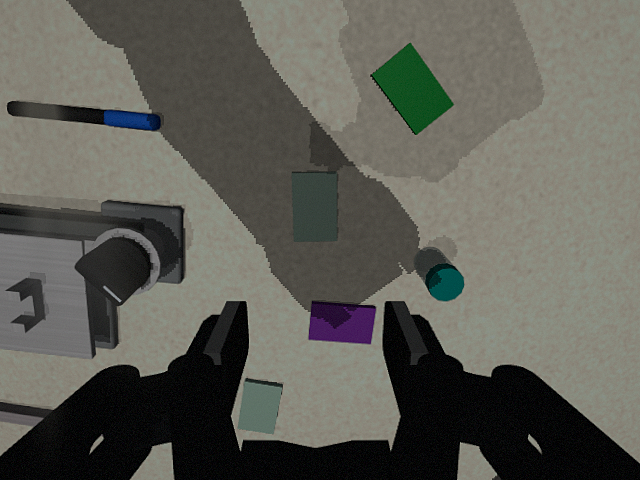

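The pale plate lies at (315,207), under the tool, and the other pale one at (260,405). The purple and green ones stay untouched. I go down.

Call:
{"fn": "play_rows", "kwargs": {"plan": [[[-0.07,0,0.97],[0,0,-0.1],-0.2],[[0,0,0.97],[0,0,0],-0.2],[[0,0,0.97],[0,0,0],-0.2],[[0,0,0.97],[0,0,0],-0.2],[[0,0,0.97],[0,0,0],-0.2],[[0,0,0.97],[0,0,0],-0.2],[[0,0,0.97],[0,0,0],-0.2],[[0,0,0.2],[0,0,0],-0.2],[[0,0,0.2],[0,0,0],-0.2],[[0,0,0.16],[0,0,0],-0.2],[[0,0,0],[0,0,0],-0.2]], "newtons": 30}}

```text
clock: 40.1
position: [0.407, 0.3155, 0.0168]
tool_rot: [3.141, 0.0, -3.012]
force: [0.6, -0.2, 0.6]
grip_width: 0.0511
finger_force: 0.0
```

Call:
{"fn": "play_rows", "kwargs": {"plan": [[[0,0,0.08],[0,0,0],-0.2],[[0,0,0.06],[0,0,0],-0.2],[[0,0,0],[0,0,0],-0.2]]}}

```text
clock: 40.48
position: [0.4069, 0.3154, 0.0131]
tool_rot: [-3.142, -0.0, -3.012]
force: [-0.5, 0.2, 1.2]
grip_width: 0.0513
finger_force: 0.0
```

Call:
{"fn": "play_rows", "kwargs": {"plan": [[[0,0,0],[0,0,0],1],[[0,0,0],[0,0,0],1],[[0,0,0],[0,0,0],1],[[0,0,0],[0,0,0],1],[[0,0,0],[0,0,0],1]]}}

```text
clock: 41.1
position: [0.4069, 0.3154, 0.0131]
tool_rot: [-3.142, -0.0, -3.012]
force: [-0.5, -0.7, 0.8]
grip_width: -0.0003
finger_force: 0.0
```

Call:
{"fn": "play_rows", "kwargs": {"plan": [[[0,0,-0.2],[0,0,0],-0.2],[[0,0,0],[0,0,0],-0.2],[[0,0,0],[0,0,0],-0.2],[[0,0,0],[0,0,0],-0.2],[[0,0,0],[0,0,0],-0.2],[[0,0,0.2],[0,0,0],-0.2],[[0,0,0.12],[0,0,0],-0.2],[[0,0,0.08],[0,0,0],-0.2],[[0,0,0],[0,0,0],-0.2]]}}

```text
clock: 42.22
position: [0.4068, 0.3153, 0.0079]
tool_rot: [-3.141, -0.0, -3.012]
force: [-0.5, -0.8, 0.5]
grip_width: 0.0513
finger_force: 0.0
```

Run:
```python
from m import *
st();f=plates();plates("side")
```

```text
42.23 [0.4068 0.3153 0.0079] [-3.141 -0.    -3.012] F [-0.5 -0.8  0.5] w 0.0513 0.0 q [-0.75  0.69 -0.03  2.02  0.04  0.42  0.89]
wrist plate c [0.3024 0.3835] size [63. 44.] ang 46.5 z [0.007 0.008]
   rgb [16. 94. 35.] 0.84
wrist plate c [0.4096 0.315 ] size [66. 40.] ang 7.5 z [0.007 0.008]
   rgb [57. 69. 63.] 0.6
side plate c [0.6201 0.2796] size [45. 61.] ang 83.1 z [0.006 0.009]
   rgb [138. 158. 142.] 0.95
side plate c [0.5152 0.0568] size [104. 548.] ang 2.8 z [0.044 0.069]
   rgb [152. 147. 146.] 0.74
side plate c [0.3041 0.381 ] size [63. 40.] ang 45.2 z [0.005 0.008]
   rgb [ 30. 105.  44.] 0.69
side plate c [0.515  0.3526] size [38. 62.] ang 2.8 z [0.006 0.009]
   rgb [102.  47. 124.] 0.61
side plate c [0.4154 0.3251] size [40. 68.] ang 53.5 z [0.006 0.01 ]
   rgb [75. 85. 77.] 0.5
```

Call:
{"fn": "play_rows", "kwargs": {"plan": [[[0,0,0.06],[0,0,0],-0.2],[[0,0,0.06],[0,0,0],-0.2],[[0,0,0],[0,0,0],-0.2]]}}

```text
clock: 42.8
position: [0.4068, 0.3153, 0.005]
tool_rot: [-3.141, -0.0, -3.012]
force: [0.2, -0.1, 0.5]
grip_width: 0.0512
finger_force: 0.0
```

Call:
{"fn": "play_rows", "kwargs": {"plan": [[[0,0,0],[0,0,0],-0.05],[[0,0,0],[0,0,0],0.05],[[0,0,0],[0,0,0],0.1],[[0,0,0],[0,0,0],0.12],[[0,0,0],[0,0,0],0.12]]}}

```text
clock: 43.42
position: [0.4069, 0.3154, 0.0051]
tool_rot: [-3.142, 0.0, -3.012]
force: [-0.1, -0.0, -0.5]
grip_width: 0.0378
finger_force: 0.0
```

Call:
{"fn": "play_rows", "kwargs": {"plan": [[[0,0,0],[0,0,0],0.2],[[0,0,0],[0,0,0],0.25],[[0,0,0],[0,0,0],0.25],[[0,0,0],[0,0,0],0.25]]}}

```text
clock: 43.92
position: [0.4069, 0.3154, 0.0051]
tool_rot: [-3.142, 0.0, -3.012]
force: [-0.3, -0.4, 0.9]
grip_width: 0.032
finger_force: 0.0
```

Call:
{"fn": "play_rows", "kwargs": {"plan": [[[0,0,0],[0,0,0],-0.2],[[0,0,0],[0,0,0],-0.2],[[0,0,0],[0,0,0],-0.2],[[0,0,0.06],[0,0,0],-0.2],[[0,0,0.06],[0,0,0],-0.2],[[0,0,0],[0,0,0],-0.2]]}}

```text
clock: 44.68
position: [0.4068, 0.3153, 0.0019]
tool_rot: [-3.141, -0.0, -3.012]
force: [-0.5, -0.1, 0.0]
grip_width: 0.0516
finger_force: 0.0
```

Run:
```python
from m import *
st();f=grab_frame("side");save(f,"side5",[310,330,430,420],6)
```

```text
44.67 [0.4068 0.3153 0.0019] [-3.141 -0.    -3.012] F [-0.5 -0.1  0. ] w 0.0516 0.0 q [-0.75  0.71 -0.03  2.02  0.04  0.41  0.89]
```

View pics/side5.png

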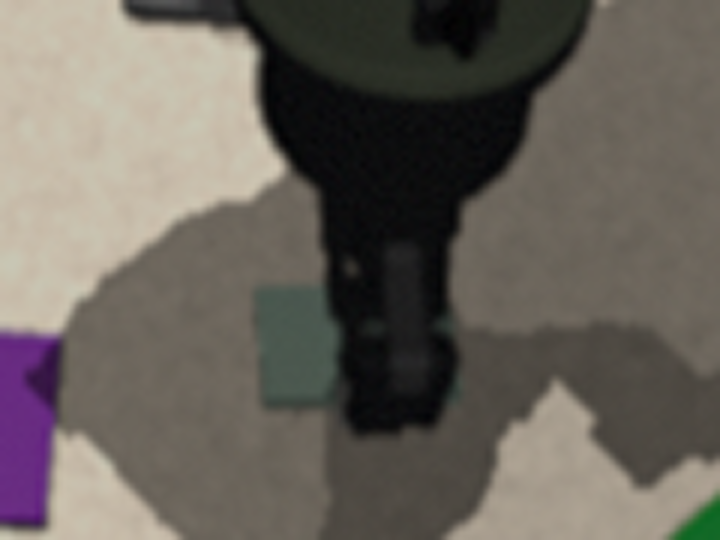

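Call:
{"fn": "play_rows", "kwargs": {"plan": [[[0,0,0],[0,0,0],0.05],[[0,0,0],[0,0,0],0.15],[[0,0,0],[0,0,0],0.2],[[0,0,0],[0,0,0],0.25],[[0,0,0],[0,0,0],0.25]]}}

```text
clock: 45.35
position: [0.4069, 0.3154, 0.0021]
tool_rot: [3.142, 0.0, -3.012]
force: [0.2, 0.3, -0.0]
grip_width: 0.0322
finger_force: 0.0
```

Call:
{"fn": "play_rows", "kwargs": {"plan": [[[0,0,0],[0,0,0],-0.2],[[0,0,0],[0,0,0],-0.2],[[0,0,0],[0,0,0],-0.2],[[0,0,0.06],[0,0,0],-0.2],[[0,0,0.06],[0,0,0],-0.2],[[0,0,0],[0,0,0],-0.2]]}}

```text
clock: 46.1
position: [0.4068, 0.3153, -0.0011]
tool_rot: [-3.141, -0.0, -3.012]
force: [-0.1, -0.5, 0.5]
grip_width: 0.0513
finger_force: 0.0
```

Call:
{"fn": "play_rows", "kwargs": {"plan": [[[0,0,0.06],[0,0,0],-0.2],[[0,0,0.06],[0,0,0],-0.2],[[0,0,0],[0,0,0],-0.2]]}}

```text
clock: 46.48
position: [0.4068, 0.3154, -0.004]
tool_rot: [-3.141, -0.0, -3.012]
force: [0.5, -0.3, 0.1]
grip_width: 0.0511
finger_force: 0.0
```

Call:
{"fn": "play_rows", "kwargs": {"plan": [[[0,0,0],[0,0,0],0.05],[[0,0,0],[0,0,0],0.15],[[0,0,0],[0,0,0],0.2],[[0,0,0],[0,0,0],0.25],[[0,0,0],[0,0,0],0.25]]}}

```text
clock: 47.1
position: [0.4069, 0.3154, -0.0037]
tool_rot: [3.142, 0.0, -3.012]
force: [-2.4, -1.5, 6.1]
grip_width: 0.0362
finger_force: 29.3
```

Call:
{"fn": "play_rows", "kwargs": {"plan": [[[0,0,0],[0,0,0],1],[[0,0,0],[0,0,0],1],[[0,0,-0.2],[0,0,0],1],[[0,0,-0.4],[0,0,0],1],[[0,0,-0.97],[0,0,0],1],[[0,0,-0.97],[0,0,0],1],[[0,0,-0.97],[0,0,0],1],[[0,0,-0.97],[0,0,0],1],[[0,0,-0.97],[0,0,0],1],[[0,0,-0.97],[0,0,0],1],[[0,0,0],[0,0,0],1]], "newtons": 50}}

```text
clock: 48.48
position: [0.4075, 0.3159, 0.1586]
tool_rot: [3.14, 0.003, -3.012]
force: [0.3, -1.0, -0.6]
grip_width: 0.034
finger_force: 49.8
```

Run:
```python
from m import *
st();tilt()
f=grab_frame("side");X=cloud(f);s=bot.observe();p=s["position"]
m=(abs(X[...,0]-p[0])<.05)&(abs(X[...,1]-p[1])<.05)&(X[...,2]>p[2]-.02)&(X[...,2]<p[2]+.014);P=X[m]
if len(P)>5: rect("held",P);print(len(P),np.round(P.min(0),3))
for y in(.042,-.042):print(np.round(bed2w(0,y),4))
w=bed2w(0,.042);d(w[0],w[1],.14,np.pi+BY)
```

```text
48.48 [0.4075 0.3159 0.1586] [ 3.140e+00  3.000e-03 -3.012e+00] F [ 0.3 -1.  -0.6] w 0.034 49.8 q [-0.75  0.44 -0.03  1.95  0.02  0.75  0.91]
top slope x,y,z0 [-0.0017 -0.0024  0.0441] 1968 0.0023
side slope x,y,z0 [ 0.0043 -0.0004  0.0436] 2088 0.0013
held c [0.4079 0.3153] size [59. 48.] ang 8.4 z [0.166 0.169]
379 [0.376 0.293 0.159]
[0.5016 0.0305]
[ 0.5038 -0.0535]
shift [ -2.29 -11.78   0.66] = 13 x [-0.177 -0.906  0.051] | turn 1 x [-0.002 -0.002  0.684]
```

Call:
{"fn": "play_rows", "kwargs": {"plan": [[[-0.177,-0.906,0.05],[0,0,0],1],[[-0.177,-0.906,0.05],[0,0,0],1],[[-0.177,-0.906,0.05],[0,0,0],1],[[-0.177,-0.906,0.05],[0,0,0],1],[[-0.177,-0.906,0.05],[0,0,0],1],[[-0.177,-0.906,0.05],[0,0,0],1],[[-0.177,-0.906,0.05],[0,0,0],1],[[-0.177,-0.906,0.05],[0,0,0],1],[[-0.177,-0.906,0.05],[0,0,0],1],[[-0.177,-0.906,0.05],[0,0,0],1],[[-0.177,-0.906,0.05],[0,0,0],1],[[-0.177,-0.906,0.05],[0,0,0],1],[[-0.177,-0.906,0.05],[0,0,0],1],[[0,0,0],[0,0,0.68],1],[[0,0,0.9],[0,0,0],1],[[0,0,0.9],[0,0,0],1],[[0,0,0.9],[0,0,0],1],[[0,0,0.7],[0,0,0],1],[[0,0,0.3],[0,0,0],1],[[0,0,0],[0,0,0],1]]}}

```text
clock: 51.12
position: [0.5016, 0.0307, 0.0474]
tool_rot: [-3.141, -0.001, -3.114]
force: [0.0, -0.3, -0.4]
grip_width: 0.0339
finger_force: 49.8
```

Run:
```python
from m import *
st();w=bed2w(0,.042);d(w[0],w[1],.0395,np.pi+BY)
```

```text
51.12 [0.5016 0.0307 0.0474] [-3.141e+00 -1.000e-03 -3.114e+00] F [ 0.  -0.3 -0.4] w 0.0339 49.8 q [-0.19  0.61  0.02  2.05 -0.02  0.49  1.44]
shift [ 0.   -0.01  0.32] = 1 x [ 0.    -0.01   0.318] | turn 1 x [-0.001 -0.008  0.004]
```

Call:
{"fn": "play_rows", "kwargs": {"plan": [[[0,0,0.12],[0,0,0],1],[[0,0,0.12],[0,0,0],1],[[0,0,0.06],[0,0,0],1],[[0,0,0],[0,0,0],1]]}}

```text
clock: 51.62
position: [0.502, 0.0308, 0.0404]
tool_rot: [-3.142, 0.0, -3.114]
force: [0.0, 0.2, -0.8]
grip_width: 0.0342
finger_force: 49.8
```

Call:
{"fn": "play_rows", "kwargs": {"plan": [[[0,0,0.04],[0,0,0],1],[[0,0,0],[0,0,0],1]]}}

```text
clock: 51.88
position: [0.5021, 0.0308, 0.0396]
tool_rot: [3.142, 0.0, -3.114]
force: [-1.2, 0.3, 4.2]
grip_width: 0.0341
finger_force: 52.0
```

Call:
{"fn": "play_rows", "kwargs": {"plan": [[[0,0,0],[0,0,0],0.1],[[0,0,0],[0,0,0],0],[[0,0,0],[0,0,0],-0.15],[[0,0,0],[0,0,0],-0.2],[[0,0,-0.2],[0,0,0],-0.2],[[0,0,-0.5],[0,0,0],-0.2],[[0,0,-0.9],[0,0,0],-0.2],[[0,0,-0.9],[0,0,0],-0.2],[[0,0,-0.9],[0,0,0],-0.2],[[0,0,-0.9],[0,0,0],-0.2],[[0,0,0],[0,0,0],-0.2]]}}

```text
clock: 53.25
position: [0.5028, 0.0309, 0.149]
tool_rot: [3.141, 0.003, -3.114]
force: [-0.2, 0.3, 0.4]
grip_width: 0.0513
finger_force: 0.0
```

Run:
```python
from m import *
st()
for c in("top","side"):
  f=grab_frame(c);X=cloud(f);g=f["pixels"].astype(int)
  w=bed2w(0,.042)
  m=(abs(X[...,0]-w[0])<.045)&(abs(X[...,1]-w[1])<.04)&(g[...,1]-g[...,0]>6)&(X[...,2]>.04)&(X[...,2]<.06)
  if m.sum()>9:rect(c+"placed",X[m])
  m=(abs(X[...,0]-.62)<.05)&(abs(X[...,1]-.281)<.05)&(g[...,1]-g[...,0]>6)&(X[...,2]<.03)
  rect(c+"P2",X[m])
d(.62,.281,.13,3.115)
```

```text
53.25 [0.5028 0.0309 0.149 ] [ 3.141e+00  3.000e-03 -3.114e+00] F [-0.2  0.3  0.4] w 0.0513 0.0 q [-0.2   0.43  0.03  1.99 -0.02  0.71  1.44]
topP2 c [0.609  0.2699] size [73. 84.] ang 82.7 z [0.006 0.013]
sideplaced c [0.5035 0.0317] size [57. 39.] ang 4.2 z [0.049 0.052]
sideP2 c [0.62   0.2823] size [39. 59.] ang 85.4 z [0.006 0.009]
shift [-5.    9.87  0.69] = 11 x [-0.454  0.897  0.063] | turn 1 x [0.001 0.004 0.361]
```

Call:
{"fn": "play_rows", "kwargs": {"plan": [[[-0.454,0.897,0.06],[0,0,0],-0.2],[[-0.454,0.897,0.06],[0,0,0],-0.2],[[-0.454,0.897,0.06],[0,0,0],-0.2],[[-0.454,0.897,0.06],[0,0,0],-0.2],[[-0.454,0.897,0.06],[0,0,0],-0.2],[[-0.454,0.897,0.06],[0,0,0],-0.2],[[-0.454,0.897,0.06],[0,0,0],-0.2],[[-0.454,0.897,0.06],[0,0,0],-0.2],[[-0.454,0.897,0.06],[0,0,0],-0.2],[[-0.454,0.897,0.06],[0,0,0],-0.2],[[-0.454,0.897,0.06],[0,0,0],-0.2],[[0,0,0],[0,0,0.5],-0.2],[[0,0,0],[0,0,0],-0.2]]}}

```text
clock: 54.98
position: [0.6196, 0.2812, 0.1296]
tool_rot: [-3.141, -0.001, 3.095]
force: [0.3, -1.0, 0.1]
grip_width: 0.0514
finger_force: 0.0
```

Run:
```python
from m import *
st();plates();d(.62,.2815,-.003,3.095)
```

```text
54.98 [0.6196 0.2812 0.1296] [-3.141e+00 -1.000e-03  3.095e+00] F [ 0.3 -1.   0.1] w 0.0514 0.0 q [-0.55  0.71  0.05  1.52 -0.04  0.91  1.04]
wrist plate c [0.5142 0.3534] size [40. 63.] ang 1.8 z [0.007 0.008]
   rgb [62. 27. 80.] 0.77
wrist plate c [0.6215 0.2826] size [39. 64.] ang 85.3 z [0.007 0.008]
   rgb [53. 63. 57.] 0.63
shift [-0.01  0.03  5.32] = 6 x [-0.002  0.006  0.886] | turn 1 x [-0.004 -0.003  0.005]
```

Call:
{"fn": "play_rows", "kwargs": {"plan": [[[-0.04,0.03,0.9],[0,0,0.17],-0.2],[[0,0,0.9],[0,0,0],-0.2],[[0,0,0.9],[0,0,0],-0.2],[[0,0,0.9],[0,0,0],-0.2],[[0,0,0.9],[0,0,0],-0.2],[[0,0,0.5],[0,0,0],-0.2],[[0,0,0.2],[0,0,0],-0.2],[[0,0,0.1],[0,0,0],-0.2],[[0,0,0],[0,0,0],-0.2]], "newtons": 30}}

```text
clock: 56.2
position: [0.6213, 0.2817, -0.0017]
tool_rot: [3.141, 0.001, 3.069]
force: [-0.8, 0.8, 0.3]
grip_width: 0.0513
finger_force: 0.0
```

Call:
{"fn": "play_rows", "kwargs": {"plan": [[[0,0,0],[0,0,0],0.05],[[0,0,0],[0,0,0],0.15],[[0,0,0],[0,0,0],0.2],[[0,0,0],[0,0,0],0.25],[[0,0,0],[0,0,0],0.25]]}}

```text
clock: 56.82
position: [0.6212, 0.2817, -0.0018]
tool_rot: [3.141, 0.0, 3.069]
force: [-0.7, 0.4, 6.5]
grip_width: 0.0322
finger_force: 2.9
```

Call:
{"fn": "play_rows", "kwargs": {"plan": [[[0,0,-0.1],[0,0,0],-0.2],[[0,0,0],[0,0,0],-0.2],[[0,0,0],[0,0,0],-0.2],[[0,0,0],[0,0,0],-0.2],[[0,0,0.1],[0,0,0],-0.2],[[0,0,0.1],[0,0,0],-0.2],[[0,0,0],[0,0,0],-0.2]]}}

```text
clock: 57.7
position: [0.6208, 0.2814, -0.005]
tool_rot: [-3.141, -0.0, 3.069]
force: [-0.4, -0.0, 0.0]
grip_width: 0.0511
finger_force: 0.0
```

Call:
{"fn": "play_rows", "kwargs": {"plan": [[[0,0,0],[0,0,0],0.05],[[0,0,0],[0,0,0],0.15],[[0,0,0],[0,0,0],0.2],[[0,0,0],[0,0,0],0.25],[[0,0,0],[0,0,0],0.25]]}}

```text
clock: 58.32
position: [0.621, 0.2815, -0.0044]
tool_rot: [3.142, 0.0, 3.069]
force: [-2.2, -0.2, 5.0]
grip_width: 0.0362
finger_force: 29.6
```

Gripped. I lift and bring it to bed y = -42 mm.

Call:
{"fn": "play_rows", "kwargs": {"plan": [[[0,0,0],[0,0,0],1],[[0,0,0],[0,0,0],1],[[0,0,-0.2],[0,0,0],1],[[0,0,-0.4],[0,0,0],1],[[0,0,-0.97],[0,0,0],1],[[0,0,-0.97],[0,0,0],1],[[0,0,-0.97],[0,0,0],1],[[0,0,-0.97],[0,0,0],1],[[0,0,-0.97],[0,0,0],1],[[0,0,-0.97],[0,0,0],1],[[0,0,0],[0,0,0],1]], "newtons": 50}}

```text
clock: 59.7
position: [0.6219, 0.282, 0.1584]
tool_rot: [3.14, 0.003, 3.069]
force: [0.2, 0.2, -0.4]
grip_width: 0.035
finger_force: 49.9
```

Run:
```python
from m import *
st()
f=grab_frame("side");X=cloud(f);p=bot.observe()["position"]
m=(abs(X[...,0]-p[0])<.05)&(abs(X[...,1]-p[1])<.05)&(X[...,2]>p[2]-.02)&(X[...,2]<p[2]+.014);P=X[m]
if len(P)>5: rect("held",P)
w=bed2w(0,-.042);d(w[0],w[1],.14,np.pi+BY)
```

```text
59.7 [0.6219 0.282  0.1584] [3.140e+00 3.000e-03 3.069e+00] F [ 0.2  0.2 -0.4] w 0.035 49.9 q [-0.55  0.68  0.06  1.5  -0.05  0.96  1.02]
held c [0.6208 0.2834] size [43. 60.] ang 86.2 z [0.168 0.171]
shift [  3.71 -13.71   0.66] = 14 x [ 0.265 -0.98   0.047] | turn 1 x [ 0.006  0.009 -0.667]
```

Call:
{"fn": "play_rows", "kwargs": {"plan": [[[0.265,-0.98,0.047],[0,0,0],1],[[0.265,-0.98,0.047],[0,0,0],1],[[0.265,-0.98,0.047],[0,0,0],1],[[0.265,-0.98,0.047],[0,0,0],1],[[0.265,-0.98,0.047],[0,0,0],1],[[0.265,-0.98,0.047],[0,0,0],1],[[0.265,-0.98,0.047],[0,0,0],1],[[0.265,-0.98,0.047],[0,0,0],1],[[0.265,-0.98,0.047],[0,0,0],1],[[0.265,-0.98,0.047],[0,0,0],1],[[0.265,-0.98,0.047],[0,0,0],1],[[0.265,-0.98,0.047],[0,0,0],1],[[0.265,-0.98,0.047],[0,0,0],1],[[0.265,-0.98,0.047],[0,0,0],1],[[0,0,0],[0,0,-0.66],1],[[0,0,0.9],[0,0,0],1],[[0,0,0.9],[0,0,0],1],[[0,0,0.9],[0,0,0],1],[[0,0,0.7],[0,0,0],1],[[0,0,0],[0,0,0],1]]}}

```text
clock: 62.25
position: [0.5024, -0.0542, 0.0535]
tool_rot: [3.142, -0.002, -3.116]
force: [-0.7, -0.2, 0.8]
grip_width: 0.0352
finger_force: 50.0
```

Run:
```python
from m import *
st();w=bed2w(0,-.042);d(w[0],w[1],.0389,np.pi+BY)
```

```text
62.25 [ 0.5024 -0.0542  0.0535] [ 3.142e+00 -2.000e-03 -3.116e+00] F [-0.7 -0.2  0.8] w 0.0352 50.0 q [-0.03  0.6   0.03  2.04 -0.03  0.5   1.62]
shift [-0.06  0.03  0.58] = 1 x [-0.058  0.029  0.585] | turn 1 x [ 0.    -0.015 -0.008]
```

Call:
{"fn": "play_rows", "kwargs": {"plan": [[[-0.05,0.02,0.3],[0,0,0],1],[[0,0,0.15],[0,0,0],1],[[0,0,0.06],[0,0,0],1],[[0,0,0],[0,0,0],1]]}}

```text
clock: 62.75
position: [0.5047, -0.0533, 0.0418]
tool_rot: [-3.142, 0.0, -3.116]
force: [-0.4, -0.0, -1.7]
grip_width: 0.0352
finger_force: 50.0
```

Call:
{"fn": "play_rows", "kwargs": {"plan": [[[0,0,0.05],[0,0,0],1],[[0,0,0],[0,0,0],1]]}}

```text
clock: 63.0
position: [0.5047, -0.0533, 0.0404]
tool_rot: [-3.142, 0.0, -3.116]
force: [-0.9, 0.3, -0.4]
grip_width: 0.0352
finger_force: 50.0
```

Call:
{"fn": "play_rows", "kwargs": {"plan": [[[0,0,0.05],[0,0,0],1],[[0,0,0],[0,0,0],1]]}}

```text
clock: 63.25
position: [0.5047, -0.0532, 0.0391]
tool_rot: [-3.142, -0.0, -3.116]
force: [-0.3, 0.5, -0.3]
grip_width: 0.0349
finger_force: 50.0
```

Call:
{"fn": "play_rows", "kwargs": {"plan": [[[0,0,0.04],[0,0,0],1],[[0,0,0],[0,0,0],1]]}}

```text
clock: 63.5
position: [0.5048, -0.0533, 0.0386]
tool_rot: [-3.142, 0.0, -3.116]
force: [-4.3, 0.5, 11.6]
grip_width: 0.0351
finger_force: 52.4
```

Call:
{"fn": "play_rows", "kwargs": {"plan": [[[0,0,-0.02],[0,0,0],0.1],[[0,0,0],[0,0,0],0],[[0,0,0],[0,0,0],-0.15],[[0,0,0],[0,0,0],-0.2],[[0,0,-0.2],[0,0,0],-0.2],[[0,0,-0.5],[0,0,0],-0.2],[[0,0,-0.9],[0,0,0],-0.2],[[0,0,-0.9],[0,0,0],-0.2],[[0,0,-0.9],[0,0,0],-0.2],[[0,0,-0.9],[0,0,0],-0.2],[[0,0,-0.9],[0,0,0],-0.2],[[0,0,-0.9],[0,0,0],-0.2],[[0,0,0],[0,0,0],0]]}}

```text
clock: 65.12
position: [0.5055, -0.0533, 0.1933]
tool_rot: [-3.142, 0.003, -3.116]
force: [0.4, -0.4, -0.6]
grip_width: 0.0428
finger_force: 0.0
```

Run:
```python
from m import *
st()
for c in("top","side","wrist"):
  f=grab_frame(c);X=cloud(f);g=f["pixels"].astype(int)
  for y in(.042,-.042):
    w=bed2w(0,y)
    m=(abs(X[...,0]-w[0])<.045)&(abs(X[...,1]-w[1])<.03)&(g[...,1]-g[...,0]>6)&(X[...,2]>.035)&(X[...,2]<.065)
    if m.sum()>9:rect(c+"placed",X[m])
  m=(abs(X[...,0]-.665)<.05)&(abs(X[...,1]-.028)<.16)&(X[...,2]>.0115)&(X[...,2]<.017)
  if m.sum()>9: rect(c+"bar",X[m]);lin("",X[m])
save(f,"w5")
d(.664,.028,.1,np.pi/2)
```

```text
65.12 [ 0.5055 -0.0533  0.1933] [-3.142e+00  3.000e-03 -3.116e+00] F [ 0.4 -0.4 -0.6] w 0.0428 0.0 q [-0.05  0.38  0.05  1.94 -0.02  0.82  1.61]
topplaced c [0.502  0.0316] size [61. 35.] ang 1.1 z [0.049 0.055]
topbar c [0.6636 0.0689] size [155.  15.] ang 89.0 z [0.015 0.017]
 158 mean [0.6631 0.068  0.0143] dir deg -90.5 ends [0.664 0.145] [ 0.663 -0.006]
sideplaced c [0.5021 0.0317] size [59. 41.] ang 0.7 z [0.049 0.052]
sideplaced c [ 0.5048 -0.0516] size [57. 39.] ang 2.6 z [0.049 0.052]
sidebar c [0.6644 0.0293] size [241.  15.] ang 89.6 z [0.014 0.017]
 465 mean [0.6644 0.0407 0.0144] dir deg 89.5 ends [ 0.663 -0.088] [0.665 0.149]
wristplaced c [0.5022 0.0316] size [60. 40.] ang 1.1 z [0.049 0.051]
wristplaced c [ 0.5035 -0.0494] size [63. 46.] ang 1.6 z [0.05  0.051]
wristbar c [0.6637 0.0293] size [239.  17.] ang 89.7 z [0.015 0.016]
 1562 mean [ 0.6626 -0.0375  0.0144] dir deg 90.3 ends [ 0.663 -0.089] [0.662 0.099]
shift [-6.47  3.08  3.64] = 7 x [-0.924  0.44   0.52 ] | turn 11 x [-0.    -0.     0.968]
```

View pics/w5.png

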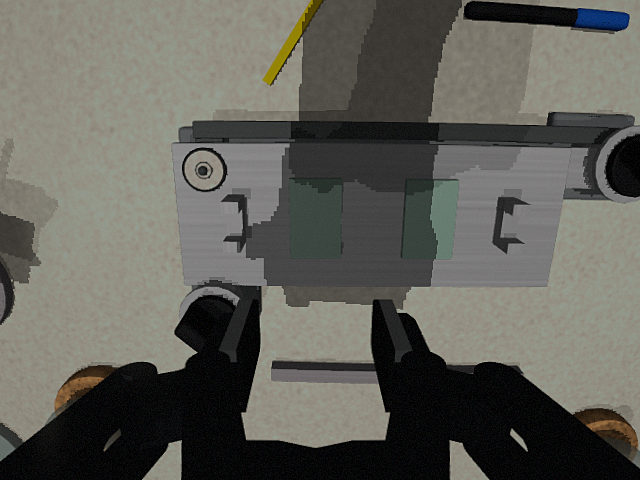

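Both plates lie side by side on the board at (316,218) and (431,218), and the ball at (204,169) is centred. The bar is at (395,372). Next I fetch the bar.

Call:
{"fn": "play_rows", "kwargs": {"plan": [[[-0.924,0.447,0.52],[0,0,0],0],[[-0.924,0.447,0.52],[0,0,0],0],[[-0.924,0.447,0.52],[0,0,0],0],[[-0.924,0.447,0.52],[0,0,0],0],[[-0.924,0.447,0.52],[0,0,0],0],[[-0.924,0.447,0.52],[0,0,0],0],[[-0.924,0.447,0.52],[0,0,0],0],[[0,0,0],[0,0,0.968],0],[[0,0,0],[0,0,0.968],0],[[0,0,0],[0,0,0.968],0],[[0,0,0],[0,0,0.968],0],[[0,0,0],[0,0,0.968],0],[[0,0,0],[0,0,0.968],0],[[0,0,0],[0,0,0.968],0],[[0,0,0],[0,0,0.968],0],[[0,0,0],[0,0,0.968],0],[[0,0,0],[0,0,0.968],0],[[0,0,0],[0,0,0.968],0],[[0,0,0],[0,0,0],0]]}}

```text
clock: 67.65
position: [0.6638, 0.0293, 0.0992]
tool_rot: [-3.14, 0.001, 1.571]
force: [0.1, 0.4, -0.6]
grip_width: 0.0428
finger_force: 0.0
```

Run:
```python
from m import *
st();d(.664,.0293,.0,1.567)
```

```text
67.65 [0.6638 0.0293 0.0992] [-3.140e+00  1.000e-03  1.571e+00] F [ 0.1  0.4 -0.6] w 0.0428 0.0 q [-0.42  0.78  0.46  1.6  -0.42  0.86  0.21]
shift [0.   0.01 3.97] = 5 x [0.001 0.003 0.794] | turn 1 x [-0.01   0.005  0.03 ]
```

Call:
{"fn": "play_rows", "kwargs": {"plan": [[[0,0,0.9],[0,0,0],0],[[0,0,0.9],[0,0,0],0],[[0,0,0.9],[0,0,0],0],[[0,0,0.8],[0,0,0],0],[[0,0,0.3],[0,0,0],0],[[0,0,0.15],[0,0,0],0],[[0,0,0],[0,0,0],0],[[0,0,0],[0,0,0],0.4],[[0,0,0],[0,0,0],0.6],[[0,0,0],[0,0,0],0.8],[[0,0,0],[0,0,0],1],[[0,0,0],[0,0,0],1],[[0,0,0],[0,0,0],1],[[0,0,0],[0,0,0],1]], "newtons": 60}}

```text
clock: 69.4
position: [0.6646, 0.0292, 0.0021]
tool_rot: [3.141, -0.0, 1.57]
force: [-1.2, -0.5, 7.0]
grip_width: 0.0113
finger_force: 58.7
```

Call:
{"fn": "play_rows", "kwargs": {"plan": [[[0,0,0],[0,0,0],1],[[0,0,-0.3],[0,0,0],1],[[0,0,-0.6],[0,0,0],1],[[0,0,-0.8],[0,0,0],1],[[0,0,-0.8],[0,0,0],1],[[0,0,-0.8],[0,0,0],1],[[0,0,-0.8],[0,0,0],1],[[0,0,-0.8],[0,0,0],1],[[0,0,0],[0,0,0],1]], "newtons": 90}}

```text
clock: 70.53
position: [0.6651, 0.0291, 0.1257]
tool_rot: [3.139, -0.0, 1.57]
force: [-0.9, 0.3, -2.2]
grip_width: 0.0104
finger_force: 88.4
```

```bash
cat >> m.py <<'E'
def heldbar():
    p=bot.observe()["position"]
    for c in("side","top"):
        f=grab_frame(c);X=cloud(f)
        m=(abs(X[...,0]-p[0])<.03)&(abs(X[...,1]-p[1])<.16)&(abs(X[...,1]-p[1])>.03)&(abs(X[...,2]-p[2]-.012)<.03)
        P=X[m]
        if len(P)<20: continue
        k=np.polyfit(P[:,1]-p[1],P[:,2],1);print("tilt",np.round(k,4));rect(c,P);lin(c,P)
E
python3 - <<'E'
from m import *
st();heldbar();d(*B0,.13,np.pi/2+BY)
E
```

```text
70.53 [0.6651 0.0291 0.1257] [ 3.139 -0.     1.57 ] F [-0.9  0.3 -2.2] w 0.0104 88.4 q [-0.43  0.75  0.48  1.59 -0.41  0.9   0.2 ]
tilt [-0.0011  0.1358]
side c [0.6637 0.0339] size [234.  15.] ang 89.2 z [0.137 0.14 ]
side 359 mean [0.663  0.0896 0.1357] dir deg 88.5 ends [ 0.659 -0.077] [0.665 0.15 ]
tilt [0.006  0.1365]
top c [0.6625 0.0291] size [237.  16.] ang 89.3 z [0.137 0.141]
top 177 mean [ 0.6611 -0.0423  0.1361] dir deg -90.7 ends [0.663 0.147] [ 0.661 -0.089]
shift [-1.63 -6.46 -0.25] = 7 x [-0.233 -0.922 -0.036] | turn 1 x [-0.003 -0.001 -0.182]
```

Call:
{"fn": "play_rows", "kwargs": {"plan": [[[-0.233,-0.914,0],[0,0,0],1],[[-0.233,-0.914,0],[0,0,0],1],[[-0.233,-0.914,0],[0,0,0],1],[[-0.233,-0.914,0],[0,0,0],1],[[-0.233,-0.914,0],[0,0,0],1],[[-0.233,-0.914,0],[0,0,0],1],[[-0.233,-0.914,0],[0,0,0],1],[[0,0,0],[0,0,-0.2],1],[[0,0,0.6],[0,0,0],1],[[0,0,0.6],[0,0,0],1],[[0,0,0],[0,0,0],1]]}}

```text
clock: 72.0
position: [0.5037, -0.0117, 0.0922]
tool_rot: [-3.139, 0.001, 1.6]
force: [0.8, -0.6, -1.9]
grip_width: 0.0104
finger_force: 88.5
```

Run:
```python
from m import *
st();heldbar()
print(bed2w(0,.1),bed2w(0,-.1))
for c in("side","top","wrist"):
  f=grab_frame(c);X=cloud(f)
  for s in(1,-1):
    w=bed2w(0,.1*s);P=X[(np.abs(X[...,0]-w[0])<.026)&(np.abs(X[...,1]-w[1])<.015)&(X[...,2]>.062)&(X[...,2]<.076)]
    if len(P)>9: rect(c+"post%d"%s,P)
```

```text
72.0 [ 0.5037 -0.0117  0.0922] [-3.139e+00  1.000e-03  1.600e+00] F [ 0.8 -0.6 -1.9] w 0.0104 88.5 q [-0.42  0.58  0.44  2.04 -0.42  0.61  0.34]
tilt [-0.0151  0.1043]
side c [0.5027 0.0129] size [ 14. 195.] ang 1.5 z [0.104 0.107]
side 310 mean [0.502  0.0455 0.1034] dir deg 92.1 ends [ 0.507 -0.082] [0.5   0.109]
tilt [-0.0025  0.1042]
top c [ 0.5048 -0.0114] size [ 23. 235.] ang 2.3 z [0.105 0.111]
top 140 mean [ 0.5016 -0.0304  0.1043] dir deg -88.4 ends [0.498 0.105] [ 0.504 -0.129]
[0.50000033 0.08846355] [ 0.50539967 -0.11146355]
sidepost1 c [0.5025 0.0894] size [13. 34.] ang 88.5 z [0.069 0.072]
toppost-1 c [ 0.5046 -0.1113] size [33. 11.] ang 0.1 z [0.069 0.074]
wristpost1 c [0.5021 0.0884] size [36. 12.] ang 0.9 z [0.069 0.071]
wristpost-1 c [ 0.5068 -0.1075] size [ 7. 26.] ang 89.8 z [0.065 0.068]
```

Call:
{"fn": "play_rows", "kwargs": {"plan": [[[0,0.05,0.3],[0,0,0.09],1],[[0,0,0.3],[0,0,0],1],[[0,0,0.2],[0,0,0],1],[[0,0,0.2],[0,0,0],1],[[0,0,0],[0,0,0],1]]}}

```text
clock: 72.88
position: [0.5054, -0.0116, 0.0686]
tool_rot: [-3.141, 0.0, 1.587]
force: [-1.1, -0.0, -2.3]
grip_width: 0.0101
finger_force: 88.5
```

Call:
{"fn": "play_rows", "kwargs": {"plan": [[[0,0,0.1],[0,0,0],1],[[0,0,0.1],[0,0,0],1],[[0,0,0],[0,0,0],1]]}}

```text
clock: 73.25
position: [0.5055, -0.0115, 0.0638]
tool_rot: [-3.141, -0.0, 1.587]
force: [-0.3, -1.1, -1.7]
grip_width: 0.0101
finger_force: 88.5
```

No contact on the way in, so I continue to the floor.

Call:
{"fn": "play_rows", "kwargs": {"plan": [[[0,0,0.1],[0,0,0],1],[[0,0,0.08],[0,0,0],1],[[0,0,0],[0,0,0],1]]}}

```text
clock: 73.62
position: [0.5055, -0.0116, 0.0592]
tool_rot: [-3.141, 0.0, 1.587]
force: [0.1, -0.3, -2.2]
grip_width: 0.0101
finger_force: 88.5
```

Call:
{"fn": "play_rows", "kwargs": {"plan": [[[0,0,0.05],[0,0,0],1],[[0,0,0],[0,0,0],1]]}}

```text
clock: 73.88
position: [0.5056, -0.0115, 0.0581]
tool_rot: [-3.141, 0.0, 1.587]
force: [0.1, 0.0, -2.2]
grip_width: 0.0103
finger_force: 88.5
```

Call:
{"fn": "play_rows", "kwargs": {"plan": [[[0,0,0.05],[0,0,0],1],[[0,0,0],[0,0,0],1]]}}

```text
clock: 74.12
position: [0.5057, -0.0115, 0.057]
tool_rot: [3.141, -0.0, 1.587]
force: [0.5, 0.1, 0.9]
grip_width: 0.01
finger_force: 88.9
```

Call:
{"fn": "play_rows", "kwargs": {"plan": [[[0,0,0.04],[0,0,0],1],[[0,0,0],[0,0,0],1]]}}

```text
clock: 74.38
position: [0.5057, -0.0113, 0.0562]
tool_rot: [3.141, -0.0, 1.587]
force: [-2.3, 2.5, 9.4]
grip_width: 0.01
finger_force: 90.1
```

Call:
{"fn": "play_rows", "kwargs": {"plan": [[[0,0,-0.03],[0,0,0],0.5],[[0,0,0],[0,0,0],0.3],[[0,0,0],[0,0,0],0.1],[[0,0,0],[0,0,0],0.1],[[0,0,-0.2],[0,0,0],0.1],[[0,0,-0.5],[0,0,0],0.1],[[0,0,-0.9],[0,0,0],0.1],[[0,0,-0.9],[0,0,0],0.1],[[0,0,-0.9],[0,0,0],0.1],[[0,0,-0.9],[0,0,0],0.1],[[0,0,-0.9],[0,0,0],0.1],[[0,0,-0.9],[0,0,0],0.1],[[0,0,-0.9],[0,0,0],0.1],[[0,0,0],[0,0,0],0.1],[[0,0,0],[0,0,0],0.1],[[0,0,0],[0,0,0],0.1]]}}

```text
clock: 76.38
position: [0.5053, -0.0116, 0.2312]
tool_rot: [-3.141, 0.0, 1.587]
force: [-0.4, 0.4, -0.2]
grip_width: 0.0383
finger_force: 0.0
```

Run:
```python
from m import *
st();tilt()
for c in("side","wrist"):
  f=grab_frame(c);X=cloud(f);g=f["pixels"].astype(int)
  m=(abs(X[...,0]-.5035)<.03)&(abs(X[...,1]+.0115)<.15)&(X[...,2]>.062)&(X[...,2]<.078)&((abs(abs(X[...,1]+.0115)-.1)>.012)|(abs(X[...,0]-.5035)<.009))
  if m.sum()>9: rect(c+"bar",X[m]);lin(c,X[m])
  for y in(.042,-.042):
    w=bed2w(0,y)
    m=(abs(X[...,0]-w[0])<.045)&(abs(X[...,1]-w[1])<.03)&(g[...,1]-g[...,0]>6)&(X[...,2]>.035)&(X[...,2]<.06)
    if m.sum()>9:rect(c+"plate",X[m])
save(f,"w6")
f=grab_frame("side");X=cloud(f);save(f,"side6")
for a,b in((.195,.215),(.10,.125)):
    m=(np.hypot(X[...,0]-.53,X[...,1]+.36)<.08)&(X[...,2]>a)&(X[...,2]<b);lin("basket%g"%a,X[m])
```

```text
76.38 [ 0.5053 -0.0116  0.2312] [-3.141  0.     1.587] F [-0.4  0.4 -0.2] w 0.0383 0.0 q [-0.55  0.37  0.59  1.92 -0.26  0.92  0.19]
top slope x,y,z0 [0. 0. 0.] 0 nan
side slope x,y,z0 [ 0.001  -0.0088  0.0427] 1401 0.0013
sidebar c [ 0.504  -0.0117] size [ 18. 242.] ang 0.1 z [0.068 0.072]
side 504 mean [ 5.049e-01 -3.000e-04  6.830e-02] dir deg 90.6 ends [ 0.506 -0.128] [0.504 0.107]
sideplate c [0.5027 0.0323] size [58. 40.] ang 1.9 z [0.048 0.051]
sideplate c [ 0.5038 -0.053 ] size [59. 40.] ang 2.2 z [0.049 0.052]
wristbar c [ 0.5037 -0.0115] size [ 18. 240.] ang 0.3 z [0.069 0.07 ]
wrist 5483 mean [0.5051 0.002  0.0687] dir deg -89.4 ends [0.504 0.107] [ 0.506 -0.128]
wristplate c [0.5024 0.0311] size [60. 39.] ang 0.0 z [0.048 0.05 ]
wristplate c [ 0.5038 -0.054 ] size [61. 41.] ang 1.3 z [0.049 0.051]
basket0.195 13 mean [ 0.5929 -0.3818  0.2031] dir deg 115.8 ends [ 0.594 -0.385] [ 0.591 -0.377]
basket0.1 43 mean [ 0.5505 -0.3177  0.1062] dir deg 163.2 ends [ 0.578 -0.326] [ 0.518 -0.308]
  ret = _var(a, axis=axis, dtype=dtype, out=out, ddof=ddof,
  arrmean = um.true_divide(arrmean, div, out=arrmean,
  ret = ret.dtype.type(ret / rcount)
```

View pics/w6.png

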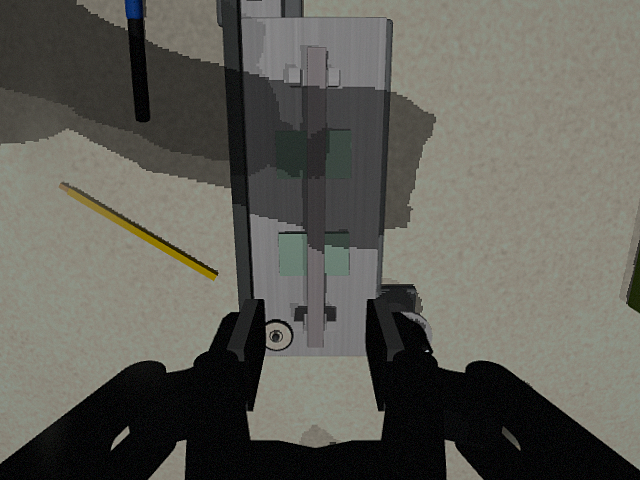

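View pics/side6.png

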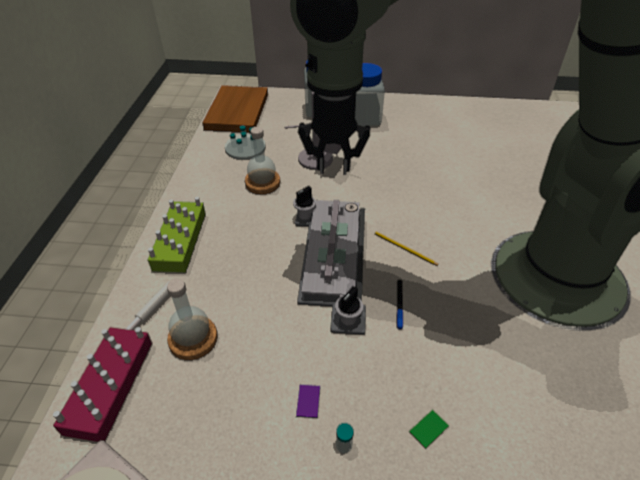

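The bar lies in both notches, from (315,48) to (315,345), over both plates. The ball at (276,337) is centred. The arm hides the basket in the side view, so I move aside and check it numerically.

Call:
{"fn": "play_rows", "kwargs": {"plan": [[[0.9,0,-0.1],[0,0,0],0.1],[[0.9,0,-0.1],[0,0,0],0.1],[[0.9,0,-0.1],[0,0,0],0.1],[[0.9,0,-0.1],[0,0,0],0.1],[[0.9,0,-0.1],[0,0,0],0.1],[[0.9,0,-0.1],[0,0,0],0.1],[[0.9,0,-0.1],[0,0,0],0.1],[[0,0,0],[0,0,0],0.1],[[0,0,0],[0,0,0],0.1],[[0,0,0],[0,0,0],0.1]]}}

```text
clock: 77.88
position: [0.5031, 0.1451, 0.2491]
tool_rot: [-3.142, 0.0, 1.586]
force: [0.6, 0.2, 0.3]
grip_width: 0.0386
finger_force: 0.0
```

Run:
```python
from m import *
st()
for c in("side","top"):
  f=grab_frame(c);X=cloud(f)
  for a,b in((.195,.212),(.10,.125)):
    m=(np.hypot(X[...,0]-.53,X[...,1]+.36)<.075)&(X[...,2]>a)&(X[...,2]<b);lin(c+"basket%g"%a,X[m])
  for r in regions_of("flask1",c)[:2]: print(c,round(r["p"],2),np.round(np.nanmax(X[r["mask"]][:,2]),3))
```

```text
77.88 [0.5031 0.1451 0.2491] [-3.142  0.     1.586] F [0.6 0.2 0.3] w 0.0386 0.0 q [-0.82  0.38  0.57  1.86 -0.24  0.98 -0.13]m.py:15: RuntimeWarning: Mean of empty slice.
  c=P.mean(0);u,s,v=np.linalg.svd(P[:,:2]-c[:2]);a=v[0];t=(P[:,:2]-c[:2])@a
  ret = um.true_divide(
Traceback (most recent call last):
  File "m.py", line 16, in lin
    print(n,len(P),"mean",np.round(c,4),"dir deg",round(np.degrees(np.arctan2(a[1],a[0])),1),"ends",np.round(c[:2]+a*np.percentile(t,1),3),np.round(c[:2]+a*np.percentile(t,99),3))
                                                                                                                     ~~~~~~~~~~~~~^^^^^
IndexError: index -1 is out of bounds for axis 0 with size 0
```

Run:
```python
from m import *
f=grab_frame("top");X=cloud(f)
for a,b in((.195,.212),(.10,.125)):
    m=(np.hypot(X[...,0]-.53,X[...,1]+.36)<.075)&(X[...,2]>a)&(X[...,2]<b)
    print(a,m.sum()); 
    if m.sum()>5: lin("basket",X[m])
for r in regions_of("handle","top")[:2]:
    P=X[r["mask"]];print(r["box"],round(r["p"],2),np.round(np.nanmedian(P,0),3),np.round(np.nanmax(P,0),3))
```

```text
0.195 262
basket 262 mean [ 0.5392 -0.3651  0.2031] dir deg 79.5 ends [ 0.529 -0.418] [ 0.549 -0.313]
0.1 274
basket 274 mean [ 0.5331 -0.3627  0.1151] dir deg 62.3 ends [ 0.508 -0.41 ] [ 0.558 -0.315]
[457.4, 241.8, 511.1, 272.9] 0.81 [ 0.529 -0.361  0.094] [ 0.574 -0.307  0.214]
```

The basket is hanging with its handle at z≈0.20 on the arm, so I hand in.

```bash
python3 -c "
from workcell import bot
print(bot.job_done())"
```

```text
the job is handed in; nothing more can be done
None
```

I handed the job in at about 78 s of robot time: board level, both glass plates flat between the posts, bar in both notches, basket hanging on the hook; the camera checks agreed with this, but the hand-in gave no verdict.

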